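# Clamp a substrate carrier on the test stage

## Task

Draw the stage's sprung curved arm back until it stays back by itself, then lay the substrate carrier flat on the stage and slide it along until it presses lightly on the end stop (a few newtons, never over 10) and lies along the fixed edge. Release the arm so that it springs forward and clamps the carrier squarely against the fixed edge, still up against the end stop. The ceramic is brittle, so never press it hard, and leave the other things on the bench alone.

Things in the scene. Friction and masses are not known exactly. Their poses are not given: they have to be found in the camera images.
- stage: Dark steel plate fixed to the bench, top 30 mm up; spans x -105..105, y -120..55 mm about its origin (underside). The fixed edge is an aluminium bar 10 mm high on the top, x -60..80 mm, 12 mm thick; its guiding face is the plane y = +30 mm, looking to -y. A carrier lying along it has its centre at y = 0 and its long side along x in this frame.
- end_stop: Aluminium block 20 (x) by 46 (y) by 10 mm high, fixed on the stage top, axes parallel to the stage's; its place along the stage's x varies by 16 mm between starts. Origin: centre of its underside. Its stopping face is at x = -10 mm, looking to -x: a carrier touching it has its centre at x = -55 mm in this frame.
- clip (a joint): Angle (rad) of the sprung curved steel arm on its upright hinge: 0 fully forward, 0.9 at its back stop; counter-clockwise from above as it is drawn back. Over-centre spring, dead point 0.6: below it drives the arm forward (0.42 N m at 0, 0.34 at 0.2 rad, none at the dead point), above it drives it back and the arm stays back by itself. About 0.17 when clamping a carrier.
- clip_pivot (a point): Hinge axis of the arm, at stage coordinates x = 75 mm, y = -70 mm, z = 36 mm.
- clip_post (a point): Centre of the top of the arm's white plastic round finger post: 12 mm diameter, axis 57 mm from the hinge axis, top 45 mm above the stage top; the arm at its foot reaches 10 mm above the stage top. From the hinge axis the post lies, in the stage frame, at the angle 2.785 rad (from +x, counter-clockwise) plus the joint value.
- clip_tip (a point): Centre of the arm's round tip, a ball of 5 mm radius, 83 mm from the hinge axis, 6 mm above the stage top. It presses on the middle of the carrier's long side opposite the fixed edge.
- carrier: Substrate carrier, 160 g nominal: white ceramic plate 90 mm (x) by 60 mm (y) by 10 mm thick, with a grey upright grip block at its centre, 30 mm (x) by 14 mm (y), from 10 to 38 mm above the underside. Origin at the centre of its underside. Lies on the bench at the start. Either end may face the end stop.
- screwdriver: Screwdriver 170 mm long lying on the bench; leave alone. Origin under it near its middle.
- sample_box: Small grey box with clear lid, 92 by 67 by 30 mm; leave alone. Origin at the centre of its underside.
- adapter: Upright metal adapter, 22 mm diameter, 44 mm high; leave alone. Origin at the centre of its underside.
Things that resemble listed ones, but are neither listed nor needed, are in the scene too. What is shaped like the carrier but orange or purple is not meant.

How it is judged (in metres and radians):
On the way, in this order (a step that is already met when the one before it is completed fails the run):
1. the arm is drawn back past its dead point (above 0.68 rad) (value of joint clip above 0.68 rad), for 0.2 s.
2. the carrier, flat on the stage with the arm still back, is brought to touch the end stop with a light push (1 N or more for 0.2 s) (contact force between carrier and end_stop above 1 N and value of joint clip above 0.6 rad and z of carrier in the frame of stage between 0.027 and 0.034 m and angle between carrier's own z axis and vertical below 0.06 rad), for 0.2 s.
At the end, for the whole second after the job is handed in: The arm is forward against the carrier (joint 0.12 to 0.23 rad); the carrier lies flat and at rest on the stage (underside within 2 mm of its top, tilt under 0.04 rad), its long side within 2 mm of the fixed edge and parallel to it within 0.035 rad, its end within 2 mm of the end stop (value of joint clip between 0.12 and 0.23 rad and x of carrier in the frame of end_stop between -0.057 and -0.053 m and y of carrier in the frame of stage between -0.002 and 0.002 m and z of carrier in the frame of stage between 0.028 and 0.032 m and angle between carrier's own z axis and vertical below 0.04 rad and angle between the x axis of carrier and the x axis of stage, either way round below 0.035 rad and linear speed of carrier below 0.01 m/s); the robot touches nothing.
It fails at once if the carrier is pressed on the end stop with more than 10 N (contact force between carrier and end_stop above 10 N).
It fails at once if the carrier is pressed on the stage, its fixed edge or the arm with more than 40 N (contact force between carrier and stage above 40 N).
It fails at once if a bystander is moved by more than 20 mm (distance of any of screwdriver, sample_box, adapter from where it was at the start of the episode above 0.02 m).
It also fails if it takes over 72 s, if anything falls off the work surface, if the arm or the gripper's body presses on something with over 40 N, if the wrist force passes 120 N, or if a joint passes its speed limit or range.

## Robot

A 6-joint arm with a two-finger parallel gripper is mounted at the origin on the work surface. World frame = base frame: x ahead of the robot, y to its left, z up, the work surface at z = 0. Lengths are in mm, angles in rad, forces in N, time in s.
With the tool pointing down it reaches from about 400 to 925 mm from the base axis. Payload 12.5 kg.
Tool frame: the origin (TCP) lies at the very end of the fingers, on their centre line; the grasp point (between the pads) lies 19 mm behind it; z points along the fingers, y is the direction in which the jaws open and shut (so a half turn about z gives the same grasp; the last joint's range is limited). The gripper opens to 95 mm and grips with 3 to 60 N. Pads are 20 mm wide; open, the fingers measure 119 mm over their backs; the gripper's body (75 mm by 180 mm) begins 59 mm behind the grasp point.
Start: joints at [1.056, 0.491, 1.559, -0, 1.092, -0.106], TCP at [248.428, 573.524, 214.661] pointing down, gripper open.
Joint ranges: [-3.1, 3.1], [-0.84, 2.19], [0.05, 2.79], [-1.13, 4.28], [0.06, 2.93], [-2.69, 2.69]. Speed limits (rad/s): [2.22, 2.22, 2.79, 3.14, 3.14, 3.14].

## Interface

Orientations are given as a unit quaternion [w, x, y, z].
In Python, from bench import state, read_camera, hand_in gives the robot as it stands. The module is installed in compiled form; this text tells all that it offers.
- The arm moves only by the tool move_arm, never from a script. Its argument "rows" is a list of rows, each a list of 7 numbers: the opening in per cent of the stroke, from 0 (shut) to 100 (fully open), then the shift along the tool's x, y, z in mm, then the turn, a rotation vector about the tool's x, y, z in degrees. A call has 1 to 8 rows; each row shifts and turns the pose as measured when the row begins, along the tool's axes as they then stand; what a row does not reach is not made up. A row lasts 1/8 s, in which the tool goes at most 62.5 mm and 10.7 degrees, less where a joint would pass 70% of its speed; a pose out of reach is approached as far as the arm can. A call is refused whole if a number of a shift passes 62.5 or a number of a turn 10.7, either way. A call with a gripper value outside its range is refused whole. The fingers move at their own pace and stop on an object; "grip_force" is the grip in N (left out, the last holds). Time passes only in rows, so rows that do not move let the fingers close. It gives the time, the measured TCP pose, the force and the opening at its end, in the units of the state.
- state(): the state, without advancing time (a new reading comes with each control period).
- read_camera(name): name is "side" or "top" or "wrist"; returns a dict with "frame" (384x512x3 uint8, blue, green, red), "camera_matrix" (3x3 intrinsics, pixels), "world_from_camera" (4x4, takes a point from camera to world coordinates); the wrist camera has in their place "mount" (4x4, takes a point from camera to tool coordinates, whose origin is the TCP and whose axes are the flange's). Camera axes: x right, y down, z forward; pixel columns grow to the right and rows downward; lengths in mm; the calibration is good to about 2 mm. A picture is of the moment at which its call begins: read the wrist's pose just before it. There is no depth.
- hand_in(): hands the job in, once; it reports no verdict.
The state is a dict: "time": time; "joints": joint angles; "joint_velocities": joint speeds; "joint_torque": joint torques, N m; "eef_pos": TCP position; "ee_rot": TCP orientation; "ft_force": force on the tool from outside, world axes, zero at the start; "moment": the same for the moment, N m; "grip_width": finger opening in mm.
Only numpy, scipy, OpenCV 4.12 (cv2) and the standard library are available. Lean on these libraries where they do the work, as an engineer would, in place of code of your own. Each camera call takes 0.05 s, during which the arm holds its last target.

## Working session

There is one attempt and no reset: what is moved stays moved. The work goes in short steps, Python scripts to look and compute and a tool call to move; the robot and the scene stay as the last step left them, time stands still between calls to the robot, and variables do not carry over. Pictures are saved under pics/ and viewed, and the job is handed in when it is done.

Besides the shell and the picture viewer there is one more tool, called after "Call:" by a JSON object that holds its "op" and its "data". move_arm: Moves the arm, as the interface text tells. Its arguments: {"type":"object","properties":{"rows":{"type":"array","items":{"type":"array","items":{"type":"number"}}},"grip_force":{"type":"number"}},"required":["rows"]}

```bash
mkdir -p pics
python3 - <<'E'
from bench import state, read_camera
import cv2,numpy as np
print(state())
for n in ["side","top","wrist"]:
    r=read_camera(n); cv2.imwrite(f"pics/{n}0.png",r["frame"])
    print(n,r["camera_matrix"].tolist(),[np.round(r[k],3).tolist() for k in r if k in("world_from_camera","mount")])
E
```

```text
{'time': 0.0, 'joints': array([ 1.05641981e+00,  4.91583035e-01,  1.55941951e+00,  2.77555938e-05,
        1.09169343e+00, -1.05648189e-01]), 'joint_velocities': array([ 0.00109432, -0.00030043, -0.00085794,  0.00118066, -0.00051755,
       -0.00044579]), 'joint_torque': array([-2.59646826e-03, -6.12635207e+01, -2.58168554e+01,  6.91555627e-02,
        4.83236276e-02, -9.24832989e-05]), 'eef_pos': array([248.29036049, 573.31850324, 214.05747011]), 'ee_rot': array([-1.80021320e-04,  2.02950834e-01,  9.79188774e-01, -5.21610489e-04]), 'ft_force': array([0.68398809, 0.53537592, 0.37214636]), 'moment': array([-0.04144373,  0.04185273,  0.01311319]), 'grip_width': 95.04409613441464}
side [[492.1119177847687, 0.0, 263.00131949208475], [0.0, 492.1119177847687, 183.89633921931994], [0.0, 0.0, 1.0]] [[[0.992, -0.09, 0.09, 365.08], [-0.127, -0.719, 0.683, -843.329], [0.003, -0.689, -0.725, 1019.03], [0.0, 0.0, 0.0, 1.0]]]
top [[459.02296613907686, 0.0, 255.62923800883675], [0.0, 459.02296613907686, 187.53053792319724], [0.0, 0.0, 1.0]] [[[0.014, -0.984, 0.179, 206.364], [-1.0, -0.013, 0.009, 50.564], [-0.007, -0.179, -0.984, 1554.581], [0.0, 0.0, 0.0, 1.0]]]
wrist [[280.8900901657246, 0.0, 257.2456476230425], [0.0, 280.8900901657246, 191.39951156408782], [0.0, 0.0, 1.0]] [[[0.0, -0.967, -0.253, 71.277], [1.0, 0.0, -0.001, -0.405], [0.001, -0.253, 0.967, -169.581], [0.0, 0.0, 0.0, 1.0]]]
```

View pics/side0.png

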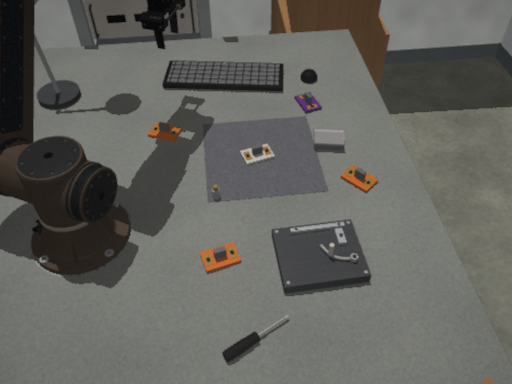

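View pics/top0.png

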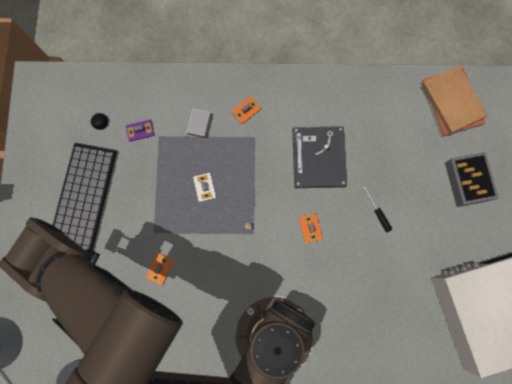

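View pics/wrist0.png

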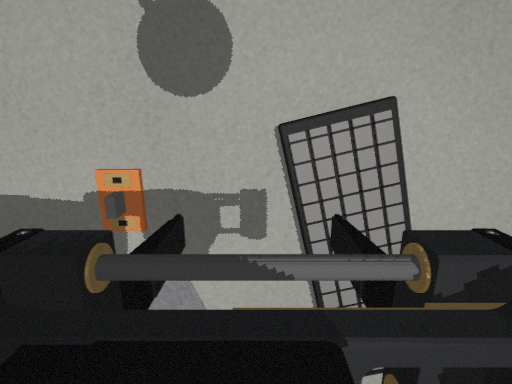

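The side view shows the white carrier at about (257,154) and the stage at about (320,255). In the top view they are at (204,187) and (319,157).

Run:
```python
import cv2
t=cv2.imread("pics/top0.png"); s=cv2.imread("pics/side0.png")
cv2.imwrite("pics/t_st.png",cv2.resize(t[115:200,280:360],None,fx=7,fy=7,interpolation=cv2.INTER_CUBIC))
cv2.imwrite("pics/s_st.png",cv2.resize(s[210:300,262:378],None,fx=6,fy=6,interpolation=cv2.INTER_CUBIC))
a=cv2.resize(t[165:210,180:230],None,fx=8,fy=8,interpolation=cv2.INTER_CUBIC)
b=cv2.resize(s[135:180,232:282],None,fx=8,fy=8,interpolation=cv2.INTER_CUBIC)
cv2.imwrite("pics/carr.png",cv2.hconcat([a,b]))
```

```text
(no output)
```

View pics/t_st.png

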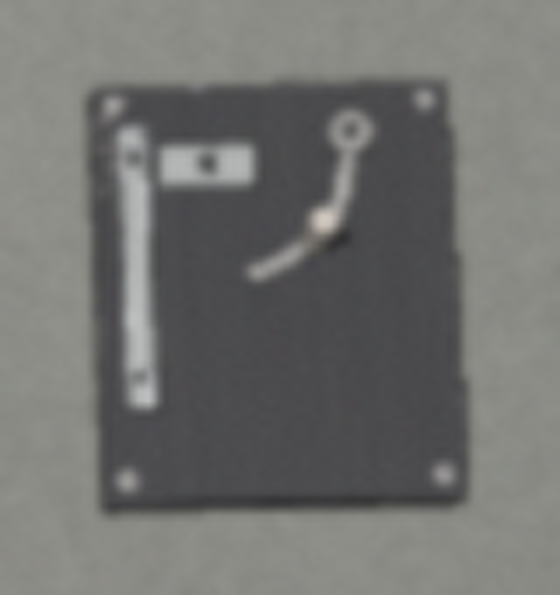

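View pics/s_st.png

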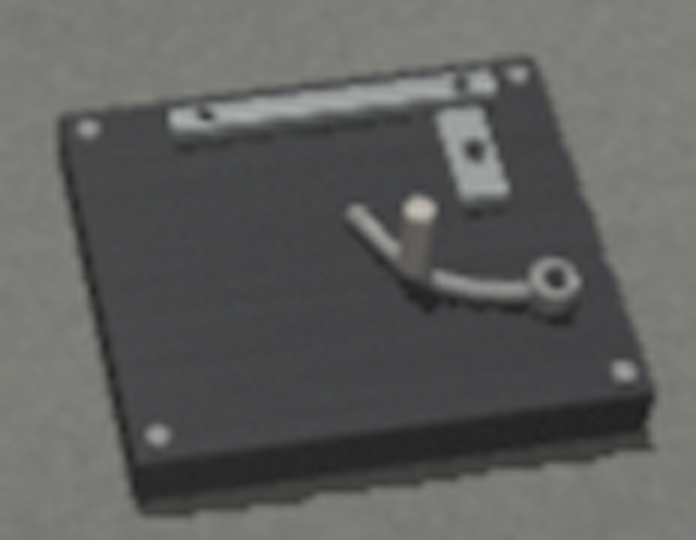

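View pics/carr.png

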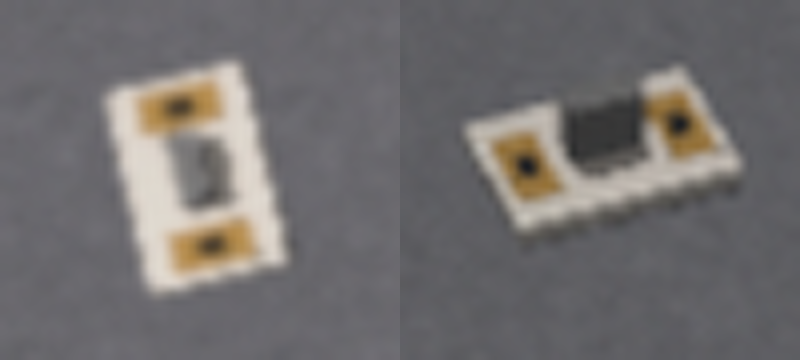

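```bash
cat > h.py <<'E'
import cv2,numpy as np
from bench import state, read_camera
from scipy.spatial.transform import Rotation as R
def tool():
    s=state(); q=s["ee_rot"]; T=np.eye(4); T[:3,:3]=R.from_quat([q[1],q[2],q[3],q[0]]).as_matrix(); T[:3,3]=s["eef_pos"]; return T
def cam(name,save=None):
    T=tool() if name=="wrist" else None
    r=read_camera(name)
    W=r["world_from_camera"] if T is None else T@r["mount"]
    if save: cv2.imwrite("pics/"+save,r["frame"]); np.savez("pics/"+save+".npz",K=r["camera_matrix"],W=W)
    return r["frame"],r["camera_matrix"],W
def load(save):
    d=np.load("pics/"+save+".npz"); return cv2.imread("pics/"+save),d["K"],d["W"]
def cast(K,W,px,z):
    px=np.atleast_2d(px).astype(float); d=np.c_[px,np.ones(len(px))]@np.linalg.inv(K).T@W[:3,:3].T
    o=W[:3,3]; return o+d*((z-o[2])/d[:,2])[:,None]
def proj(K,W,P):
    P=np.atleast_2d(P); c=(P-W[:3,3])@W[:3,:3]; u=c@K.T; return u[:,:2]/u[:,2:]
E
python3 - <<'E'
from h import *
f={}
for n in("top","side"): f[n]=cam(n,n+"1.png")
# bolts (px from enlarged crops)
def pt(p,o,s): return (np.array(p)+.5)/s-.5+np.array(o)
bt=[pt(p,(280,115),7) for p in[(113,107),(424,100),(127,482),(444,475)]]
bs=[pt(p,(262,210),6) for p in[(517,75),(624,372),(89,129),(158,435)]]
A=cast(*f["top"][1:],bt,30);B=cast(*f["side"][1:],bs,30)
print(A.round(1),B.round(1))
for P in(A,B):
    d=P[:2]-P[2:]; print("yaw",np.arctan2(d[:,1],d[:,0]), "y:",[np.arctan2(-(P[i]-P[i+1])[0],(P[i]-P[i+1])[1]) for i in(0,2)],P.mean(0))
for n,z in(("top",30),("side",30)):
    im,K,W=f[n]
    g=cv2.cvtColor(im,cv2.COLOR_BGR2GRAY)
    # carrier white
    hsv=cv2.cvtColor(im,cv2.COLOR_BGR2HSV)
    x,y=(204,187) if n=="top" else (257,154)
    m=((hsv[...,2]>130)).astype(np.uint8); mm=np.zeros_like(m); mm[y-24:y+24,x-24:x+24]=m[y-24:y+24,x-24:x+24]
    cs,_=cv2.findContours(mm,cv2.RETR_EXTERNAL,cv2.CHAIN_APPROX_NONE); c=max(cs,key=cv2.contourArea)
    P=cast(K,W,c[:,0],10)[:,:2].astype(np.float32)
    print(n,"carrier",cv2.minAreaRect(P))
E
```

```text
[[ 687.9  -71.2   30. ]
 [ 693.3 -224.4   30. ]
 [ 499.6  -77.6   30. ]
 [ 505.  -230.5   30. ]] [[ 688.3  -73.1   30. ]
 [ 693.3 -225.9   30. ]
 [ 501.1  -79.2   30. ]
 [ 505.7 -231.4   30. ]]
yaw [0.03418693 0.03220564] y: [np.float64(0.035301764347972144), np.float64(0.03517977867827098)] [ 596.42262529 -150.92313895   30.        ]
yaw [0.03254052 0.02897321] y: [np.float64(0.03262330583107304), np.float64(0.030442135898978682)] [ 597.10949206 -152.39372945   30.        ]
top carrier ((488.34954833984375, 241.69583129882812), (94.07022094726562, 65.03315734863281), 14.894630432128906)
side carrier ((488.902099609375, 237.97059631347656), (91.76385498046875, 61.92665100097656), 15.058516502380371)
```

Run:
```python
from h import *
def pt(p,o,s): return (np.array(p)+.5)/s-.5+np.array(o)
T=load("top1.png");S=load("side1.png")
th=.033;Rm=np.array([[np.cos(th),-np.sin(th)],[np.sin(th),np.cos(th)]])
O=np.array([596.75,-151.6])-Rm@[0,-32.5]; print("origin",O)
st=lambda P:(np.array(P)[:,:2]-O)@Rm
print("post",*[ (P.round(1),st(P).round(1)) for P in(cast(*T[1:],[pt((323,219),(280,115),7)],75),cast(*S[1:],[pt((421,209),(262,210),6)],75))])
print("pivot pred",O+Rm@[75,-70],"seen",cast(*T[1:],[pt((350,131),(280,115),7)],42),cast(*S[1:],[pt((554,277),(262,210),6)],42))
c=cast(*T[1:],[pt(p,(280,115),7) for p in[(159,145),(255,144),(256,184),(161,187)]],40);print("es top",st(c).round(1))
c=cast(*S[1:],[pt(p,(262,210),6) for p in[(437,113),(487,107),(508,190),(459,201)]],40);print("es side",st(c).round(1))
c=cast(*T[1:],[pt(p,(280,115),7) for p in[(118,128),(145,126),(158,405),(130,408)]],40);print("bar top",st(c).round(1))
c=cast(*S[1:],[pt(p,(262,210),6) for p in[(169,112),(492,72),(496,92),(173,133)]],40);print("bar side",st(c).round(1))
```

```text
origin [ 595.67769465 -119.11769464]
post (array([[ 619.4, -167.2,   75. ]]), array([[ 22.2, -48.9]])) (array([[ 619.3, -169.9,   75. ]]), array([[ 21.9, -51.5]]))
pivot pred [ 672.94644161 -186.60503229] seen [[ 673.24273061 -185.87276427   42.        ]] [[ 673.60488569 -186.08263222   42.        ]]
es top [[ 70.8  24. ]
 [ 70.3 -22.9]
 [ 50.1 -22.5]
 [ 49.5  23.8]]
es side [[ 51.6  20.6]
 [ 73.3  20.4]
 [ 70.  -23.2]
 [ 48.6 -25.4]]
bar top [[ 79.8  43.7]
 [ 80.6  30.5]
 [-59.1  29.3]
 [-60.3  42.8]]
bar side [[-59.9  39. ]
 [ 80.5  38.5]
 [ 79.2  27.7]
 [-60.5  27.7]]
```

Call:
{"op": "move_arm", "data": {"rows": [[24,0,0,0,0,0,-8.5],[24,0,0,0,0,0,-8.5],[24,0,0,0,0,0,-8.4]]}}

```text
time: 0.62
eef_pos: [248.3, 573.3, 214.0]
ee_rot: [-0.0, -0.024, 1.0, -0.001]
ft_force: [0.5, 0.4, -0.5]
grip_width: 70.3
```

```bash
cat >> h.py <<'E'
def to(p,yaw=None):
    T=tool(); d=T[:3,:3].T@(np.array(p,float)-T[:3,3])
    print("tcp",T[:3,3].round(1),"jawdeg %.1f"%(np.degrees(np.arctan2(T[1,1],T[0,1]))),"z",T[:3,2].round(4),"shift",d.round(1),"F",state()["ft_force"].round(2),"w %.1f t %.2f"%(state()["grip_width"],state()["time"]))
    return d
E
python3 -c "
from h import *
to([619.4,-168.5,200])"
```

```text
tcp [248.3 573.3 214. ] jawdeg 92.7 z [-7.0e-04 -1.1e-03 -1.0e+00] shift [-335.7 -758.4   14.6] F [ 0.5   0.36 -0.52] w 70.3 t 0.62
```

Call:
{"op": "move_arm", "data": {"rows": [[24,-24,-54,1,0,0,0],[24,-24,-54,1,0,0,0],[24,-24,-54,1,0,0,0],[24,-24,-54,1,0,0,0],[24,-24,-54,1,0,0,0],[24,-24,-54,1,0,0,0],[24,-24,-54,1,0,0,0],[24,-24,-54,1,0,0,0]]}}

```text
time: 1.62
eef_pos: [466.5, 142.0, 205.8]
ee_rot: [0.001, -0.028, 1.0, -0.0]
ft_force: [0.5, 1.1, 0.9]
grip_width: 22.8
```

Call:
{"op": "move_arm", "data": {"rows": [[24,-24,-54,1,0,0,0],[24,-24,-54,1,0,0,0],[24,-24,-54,1,0,0,0],[24,-24,-54,1,0,0,0],[24,-24,-54,1,0,0,0]]}}

```text
time: 2.25
eef_pos: [604.8, -130.8, 201.4]
ee_rot: [0.002, -0.028, 1.0, 0.0]
ft_force: [0.3, 0.1, -0.2]
grip_width: 23.2
```

```bash
python3 -c "
from h import *
to([619.4,-168.5,120]);to([488.5,240,120])
cam('wrist','w1.png')"
```

```text
tcp [ 604.8 -130.8  201.4] jawdeg 93.2 z [ 3.1e-03  3.0e-04 -1.0e+00] shift [-12.2 -38.4  81.5] F [ 0.25  0.14 -0.15] w 23.2 t 2.25
tcp [ 604.8 -130.8  201.4] jawdeg 93.2 z [ 3.1e-03  3.0e-04 -1.0e+00] shift [ 95.8 376.7  81.2] F [ 0.25  0.14 -0.15] w 23.2 t 2.25
```

View pics/w1.png

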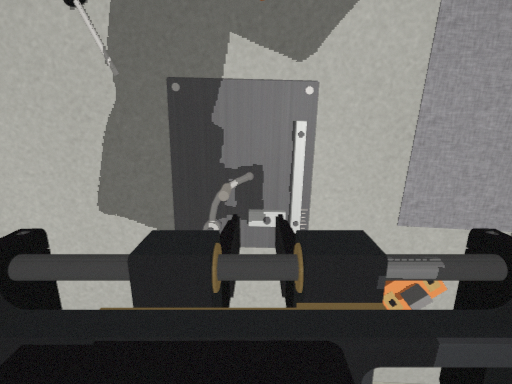

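Run:
```python
from h import *
im,K,W=load("w1.png")
th=.033;Rm=np.array([[np.cos(th),-np.sin(th)],[np.sin(th),np.cos(th)]]);O=np.array([595.68,-119.1])
f=lambda x,y,z:np.r_[O+Rm@[x,y],z]
print(proj(K,W,[f(-94,-109,30),f(-94,44,30),f(21.6,-50.1,75),f(75,-70,42)]).round(1))
cv2.imwrite("pics/w1c.png",cv2.resize(im[70:250,150:330],None,fx=4,fy=3.3,interpolation=cv2.INTER_CUBIC))
```

```text
[[174.8  87.3]
 [308.5  90.5]
 [222.6 196.5]
 [210.3 229.8]]
```

View pics/w1c.png

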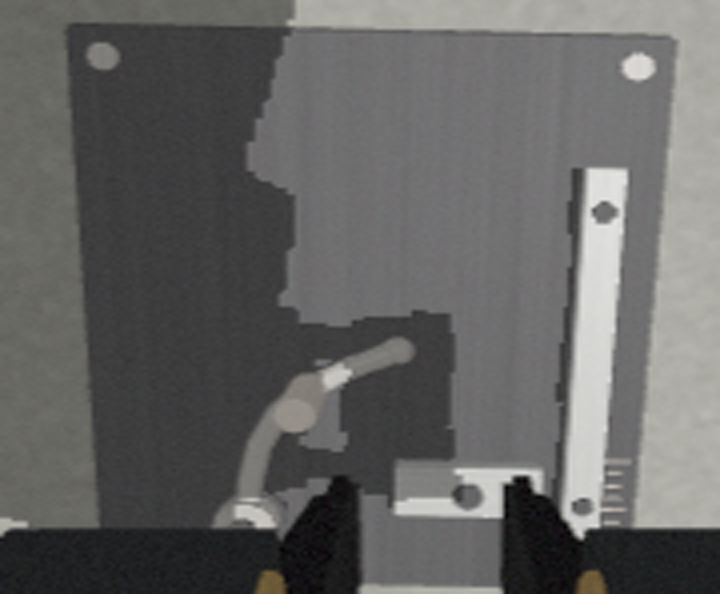

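Call:
{"op": "move_arm", "data": {"rows": [[24,-6,-19,40,0,0,0],[24,-6,-18,40,0,0,0],[24,0,0,20,0,0,0],[24,0,0,0,0,0,0]]}}

```text
time: 2.8
eef_pos: [622.7, -177.2, 97.7]
ee_rot: [0.003, -0.025, 1.0, -0.001]
ft_force: [-0.3, -0.1, 0.3]
grip_width: 22.6
```

```bash
python3 -c "
from h import *
to([619.2,-168,48])
cam('wrist','w2.png');cam('side','s2.png')
im=cv2.imread('pics/s2.png')[160:300,250:390]
cv2.imwrite('pics/s2c.png',cv2.resize(im,None,fx=4,fy=4))"
```

```text
tcp [ 622.7 -177.2   97.7] jawdeg 92.8 z [ 0.0053 -0.0019 -1.    ] shift [ 3.3  9.4 49.6] F [-0.27 -0.07  0.34] w 22.6 t 2.80
```

View pics/s2c.png

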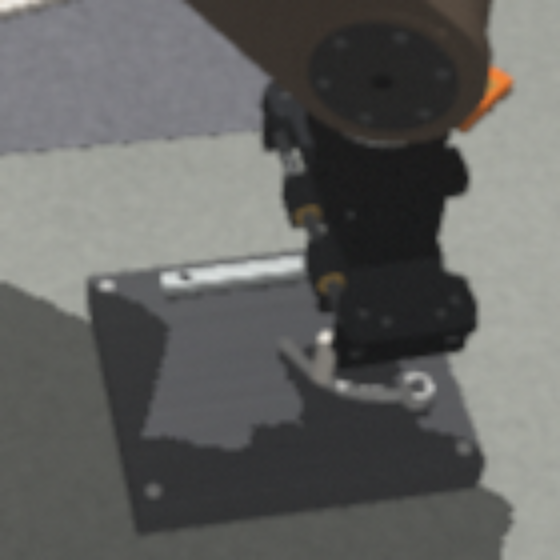

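View pics/w2.png

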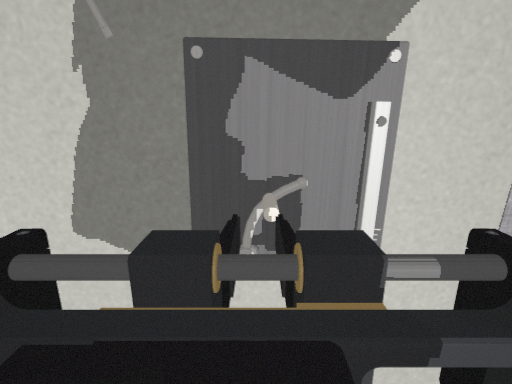

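Call:
{"op": "move_arm", "data": {"rows": [[24,3.3,9.4,0,0,0,0],[24,0,0,0,0,0,0],[24,0,0,0,0,0,0]]}}

```text
time: 3.28
eef_pos: [620.4, -166.8, 102.6]
ee_rot: [0.006, -0.025, 1.0, -0.002]
ft_force: [-0.2, 0.0, -0.4]
grip_width: 22.9
```

```bash
python3 -c "
from h import *
to([619.2,-168,48])
cam('wrist','w3.png')"
```

```text
tcp [ 620.4 -166.8  102.6] jawdeg 92.9 z [ 0.0122 -0.0046 -0.9999] shift [ 1.9 -0.9 54.6] F [-0.18  0.03 -0.42] w 22.9 t 3.27
```

View pics/w3.png

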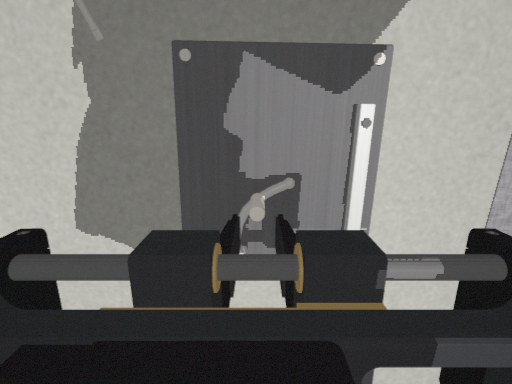

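```bash
cat >> h.py <<'E'
def rot(jaw):
    T=tool(); a=np.radians(jaw); y=np.array([np.cos(a),np.sin(a),0]); z=np.array([0,0,-1.]); D=np.c_[np.cross(y,z),y,z]
    print("turn",np.degrees(R.from_matrix(T[:3,:3].T@D).as_rotvec()).round(2))
E
python3 -c "
from h import *
to([619.2,-168,48]);rot(92)"
```

```text
tcp [ 620.4 -166.8  102.6] jawdeg 92.9 z [ 0.0121 -0.0045 -0.9999] shift [ 1.9 -0.9 54.6] F [-0.47  0.33  1.25] w 23.2 t 3.33
turn [-0.29  0.68  0.91]
```

Call:
{"op": "move_arm", "data": {"rows": [[24,1,-1,18,-0.3,0.7,0.9],[24,0,0,18,0,0,0],[24,0,0,12,0,0,0],[24,0,0,0,0,0,0]]}}

```text
time: 3.82
eef_pos: [619.0, -168.0, 49.9]
ee_rot: [-0.001, -0.017, 1.0, 0.001]
ft_force: [0.1, 0.0, -0.4]
grip_width: 22.8
```

```bash
python3 -c "
from h import *
to([619.2,-168,48]);rot(92)"
```

```text
tcp [ 619.  -168.    49.9] jawdeg 91.9 z [-0.003   0.0012 -1.    ] shift [-0.2  0.   1.9] F [ 0.1   0.05 -0.4 ] w 22.8 t 3.83
turn [ 0.07 -0.17 -0.08]
```

```bash
python3 -c "
from h import *
T=tool()
P=[np.r_[673+57*np.cos(2.818+t),-186.3+57*np.sin(2.818+t),49] for t in np.linspace(0,.92,8)]
print(np.array(P).round(1)); print((np.diff(P,axis=0)@T[:3,:3]).round(1)); print(T[:3,3])"
```

```text
[[ 619.  -168.2   49. ]
 [ 617.  -175.4   49. ]
 [ 616.1 -182.8   49. ]
 [ 616.1 -190.3   49. ]
 [ 617.2 -197.7   49. ]
 [ 619.1 -205.    49. ]
 [ 622.1 -211.9   49. ]
 [ 625.8 -218.3   49. ]]
[[ 2.2 -7.2 -0. ]
 [ 1.2 -7.4 -0. ]
 [ 0.2 -7.5 -0. ]
 [-0.8 -7.4 -0. ]
 [-1.7 -7.3 -0. ]
 [-2.7 -7.  -0. ]
 [-3.6 -6.6 -0. ]]
[ 619.03402128 -168.02554815   49.9237096 ]
```

Call:
{"op": "move_arm", "data": {"rows": [[24,2,-7,0,0,0,0],[24,1,-7,0,0,0,0],[24,0,-7,0,0,0,0],[24,-1,-7,0,0,0,0],[24,0,0,0,0,0,0]]}}

```text
time: 4.45
eef_pos: [613.1, -192.6, 50.0]
ee_rot: [-0.007, -0.017, 1.0, 0.005]
ft_force: [2.5, 3.6, -1.6]
grip_width: 23.0
```

```bash
python3 -c "
from h import *
to([619,-205,49]);to([627,-221,49]);rot(92)"
```

```text
tcp [ 613.1 -192.6   50. ] jawdeg 92.0 z [-0.0145  0.0103 -0.9998] shift [ -5.5 -12.6   0.8] F [ 2.54  3.64 -1.61] w 23.0 t 4.45
tcp [ 613.1 -192.6   50. ] jawdeg 92.0 z [-0.0145  0.0103 -0.9998] shift [-13.  -28.8   0.5] F [ 2.54  3.64 -1.61] w 23.0 t 4.45
turn [ 0.62 -0.81 -0.04]
```

Call:
{"op": "move_arm", "data": {"rows": [[24,-3,-7,0,0.6,-0.8,0],[24,-3,-6,0,0,0,0],[24,-3,-6,0,0,0,0],[24,-3,-5,0,0,0,0],[24,0,0,0,0,0,0]]}}

```text
time: 5.08
eef_pos: [625.9, -217.7, 51.0]
ee_rot: [0.0, -0.017, 1.0, 0.0]
ft_force: [-0.5, -0.5, -0.1]
grip_width: 22.9
```

```bash
python3 -c "
from h import *
to([627,-221,49]);rot(92)
cam('wrist','w4.png');cam('top','t4.png');cam('side','s4.png')
im=cv2.imread('pics/t4.png')[110:200,280:360];im2=cv2.imread('pics/s4.png')[200:300,260:380]
cv2.imwrite('pics/c4.png',cv2.hconcat([cv2.resize(im,(350,400)),cv2.resize(im2,(440,400))]))"
```

```text
tcp [ 625.9 -217.7   51. ] jawdeg 92.0 z [ 0.e+00  1.e-04 -1.e+00] shift [-1.  -3.4  2. ] F [-0.5  -0.51 -0.07] w 22.9 t 5.08
turn [ 0.01  0.   -0.05]
```

View pics/c4.png

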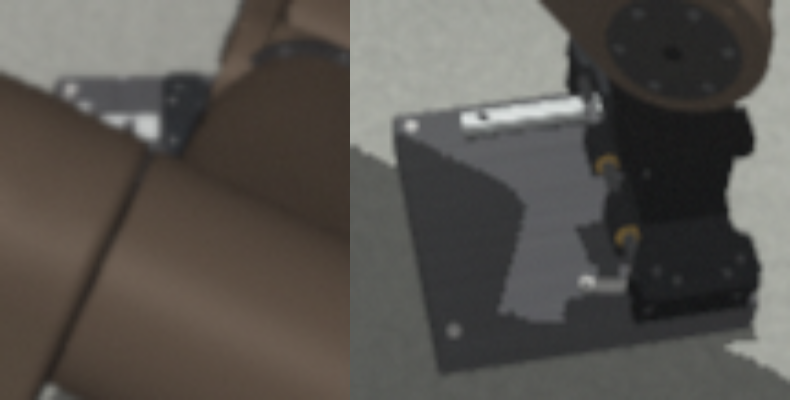

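View pics/w4.png

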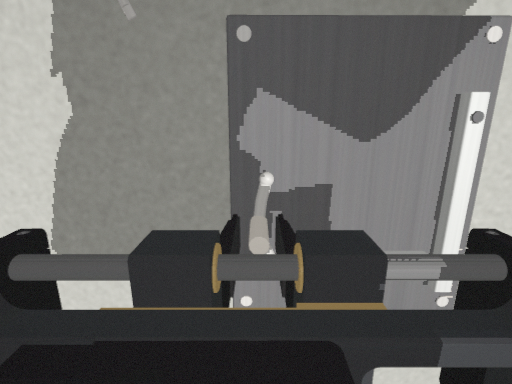

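The side view shows the arm drawn back. In the wrist view its tip is at (267,180) and the post is at (259,243), free between the jaws.

```bash
python3 -c "
from h import *
im,K,W=load('w4.png')
p=cast(K,W,[[259,243]],75)[0];print(p,np.arctan2(p[1]+186.3,p[0]-673)%6.283-2.818)
to([488.5,239.5,140]);rot(105)"
```

```text
[ 622.4703038  -217.13873552   75.        ] 0.871372634726125
tcp [ 625.4 -216.9   50.9] jawdeg 92.0 z [-8.e-04  6.e-04 -1.e+00] shift [121.2 460.9 -88.7] F [ 0.05  0.09 -0.57] w 23.0 t 5.22
turn [  0.04  -0.04 -13.02]
```

Call:
{"op": "move_arm", "data": {"rows": [[24,0,0,-25,0,0,0],[24,0,0,-40,0,0,0],[24,0,0,-30,0,0,-6],[50,0,0,0,0,0,-7]]}}

```text
time: 5.72
eef_pos: [625.3, -216.3, 148.4]
ee_rot: [-0.001, -0.134, 0.991, 0.001]
ft_force: [0.2, -0.7, -0.6]
grip_width: 28.6
```

```bash
python3 -c "
from h import *
to([488.5,239.5,145]);rot(105)"
```

```text
tcp [ 625.3 -216.3  148.4] jawdeg 105.3 z [-1.6e-03  9.0e-04 -1.0e+00] shift [ 11.3 475.8   4.1] F [ 0.23 -0.74 -0.56] w 28.6 t 5.72
turn [ 0.07 -0.08  0.35]
```

Call:
{"op": "move_arm", "data": {"rows": [[50,1,55,0,0,0,0],[50,1,55,0,0,0,0],[50,1,55,0,0,0,0],[50,1,55,0,0,0,0],[50,1,55,0,0,0,0],[50,1,55,0,0,0,0],[50,1,55,0,0,0,0],[50,1,40,0,0,0,0]]}}

```text
time: 6.72
eef_pos: [501.1, 201.6, 149.7]
ee_rot: [0.002, -0.133, 0.991, -0.0]
ft_force: [-0.0, 1.0, 0.7]
grip_width: 47.9
```

Call:
{"op": "move_arm", "data": {"rows": [[50,1,35,0,0,0,0],[50,0,0,0,0,0,0],[50,0,0,0,0,0,0]]}}

```text
time: 7.1
eef_pos: [489.3, 238.5, 150.1]
ee_rot: [0.002, -0.135, 0.991, -0.0]
ft_force: [0.2, -0.0, 0.1]
grip_width: 47.8
```

```bash
python3 -c "
from h import *
to([488.5,239.5,60]);rot(105)
cam('wrist','w5.png')"
```

```text
tcp [489.3 238.5 150.1] jawdeg 105.5 z [ 4.4e-03  5.0e-04 -1.0e+00] shift [ 0.9  1.3 90.1] F [ 0.25 -0.04  0.09] w 47.8 t 7.10
turn [-0.04  0.25  0.54]
```

View pics/w5.png

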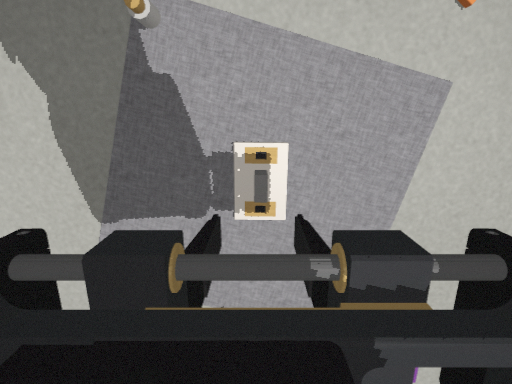

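The wrist view shows the carrier upright in frame, corners roughly (234,143) to (288,220).

Run:
```python
from h import *
im,K,W=load("w5.png")
hsv=cv2.cvtColor(im,cv2.COLOR_BGR2HSV)
c=np.array([[234.,143],[288.5,143.5],[286,219.5],[235,219]])
print(im[180,240],im[180,230],im[180,283],im[180,295])
print(cast(K,W,c,10).round(1),cast(K,W,c,10).mean(0))
P=cast(K,W,c,10)[:,:2]
for a,b in((0,3),(1,2),):d=P[a]-P[b];print(np.degrees(np.arctan2(*d[::-1])))
for a,b in((0,1),(3,2),):d=P[a]-P[b];print(np.degrees(np.arctan2(*d[::-1])))
# block top
cv2.imwrite("pics/w5c.png",cv2.resize(im[130:230,220:300],None,fx=7,fy=6,interpolation=cv2.INTER_CUBIC))
```

```text
[143 151 156] [88 85 88] [227 235 240] [142 139 140]
[[453.2 201.7  10. ]
 [437.8 259.1  10. ]
 [522.8 282.3  10. ]
 [538.2 224.6  10. ]] [488.00238687 241.94128866  10.        ]
-164.91843490360787
-164.73034665247647
-74.97745927741975
-75.03602070129921
```

View pics/w5c.png

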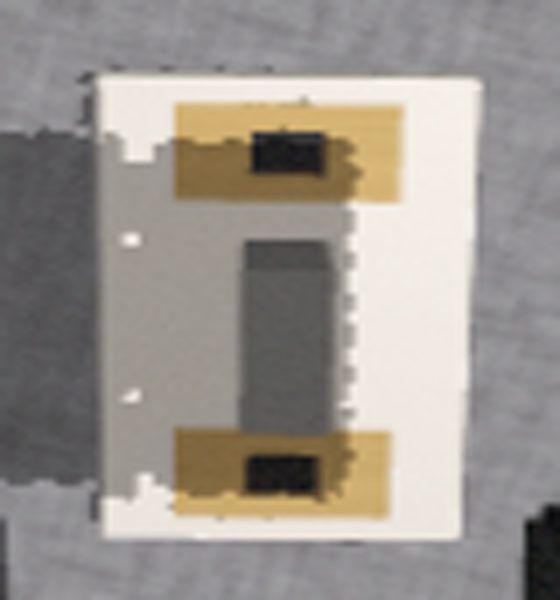

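Call:
{"op": "move_arm", "data": {"rows": [[50,0.7,2.8,30,0,0.2,0.4],[50,0,0,40,0,0,0],[50,0,0,30,0,0,0],[50,0,0,0,0,0,0]]}}

```text
time: 7.65
eef_pos: [490.6, 237.2, 48.5]
ee_rot: [0.002, -0.129, 0.992, -0.0]
ft_force: [-0.5, 0.3, 0.4]
grip_width: 47.9
```

```bash
python3 -c "
from h import *
to([488.3,241,15]);rot(105)"
```

```text
tcp [490.6 237.2  48.5] jawdeg 104.8 z [ 3.4e-03  2.0e-04 -1.0e+00] shift [ 1.4  4.3 33.5] F [-0.54  0.35  0.36] w 47.9 t 7.65
turn [-0.04  0.19 -0.22]
```

Call:
{"op": "move_arm", "data": {"rows": [[50,1.4,4.3,0,0,0.2,-0.2],[50,0,0,15,0,0,0],[50,0,0,10,0,0,0],[50,0,0,0,0,0,0]]}}

```text
time: 8.15
eef_pos: [489.7, 240.9, 24.8]
ee_rot: [0.002, -0.13, 0.992, 0.0]
ft_force: [-0.2, -0.5, -0.0]
grip_width: 47.9
```

```bash
python3 -c "
from h import *
to([488.3,241,15]);rot(105)
cam('wrist','w6.png')"
```

```text
tcp [489.7 240.9  24.8] jawdeg 104.9 z [ 3.7e-03  6.0e-04 -1.0e+00] shift [1.3 0.5 9.8] F [-0.15 -0.46 -0.05] w 47.9 t 8.15
turn [-0.02  0.22 -0.08]
```

View pics/w6.png

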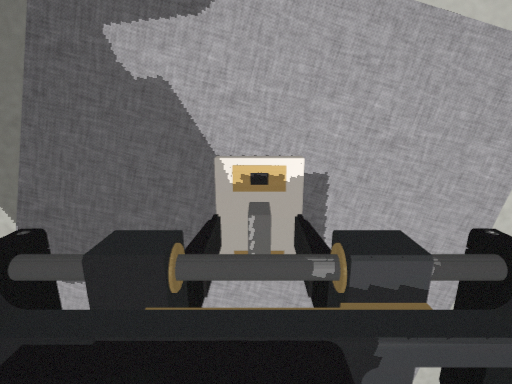

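Call:
{"op": "move_arm", "data": {"rows": [[50,1,0.3,8,0,0.2,0],[50,0,0,0,0,0,0],[0,0,0,0,0,0,0],[0,0,0,0,0,0,0],[0,0,0,0,0,0,0],[0,0,0,0,0,0,0]], "grip_force": 20}}

```text
time: 8.95
eef_pos: [489.1, 241.1, 17.3]
ee_rot: [0.001, -0.13, 0.992, -0.0]
ft_force: [-0.5, 0.2, -1.7]
grip_width: 13.7
```

```bash
python3 -c "
from h import *
to([488.3,241,15]);rot(105)"
```

```text
tcp [489.1 241.1  17.3] jawdeg 104.9 z [ 1.7e-03  2.0e-04 -1.0e+00] shift [0.8 0.1 2.3] F [-0.51  0.19 -1.68] w 13.7 t 8.95
turn [-0.01  0.1  -0.07]
```

Call:
{"op": "move_arm", "data": {"rows": [[0,0,0,-15,0,0,0],[0,0,0,-30,0,0,0],[0,0,0,-30,0,0,3],[0,0,0,-20,0,0,5],[0,0,0,0,0,0,5],[0,0,0,0,0,0,0]]}}

```text
time: 9.7
eef_pos: [488.6, 241.0, 119.8]
ee_rot: [0.001, -0.014, 1.0, 0.0]
ft_force: [-0.7, 0.5, -1.8]
grip_width: 14.1
```

```bash
python3 -c "
from h import *
to([580.8,-122.6,120]);rot(91.75)
cam('wrist','w7.png')"
```

```text
tcp [488.6 241.  119.8] jawdeg 91.6 z [ 2.9e-03  6.0e-04 -1.0e+00] shift [-8.20e+01 -3.66e+02 -1.00e-01] F [-0.65  0.52 -1.79] w 14.1 t 9.70
turn [ 0.03  0.17 -0.15]
```

View pics/w7.png

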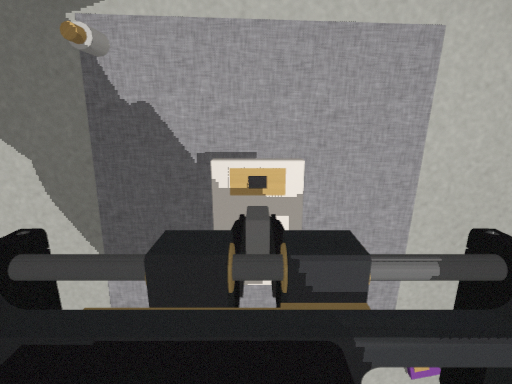

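Call:
{"op": "move_arm", "data": {"rows": [[0,-13,-55,-2,0,0,0],[0,-13,-55,0,0,0,0],[0,-13,-55,0,0,0,0],[0,-13,-55,0,0,0,0],[0,-10,-50,0,0,0,0],[0,-10,-40,0,0,0,0],[0,-6,-30,0,0,0,0],[0,0,0,0,0,0,0]]}}

```text
time: 10.75
eef_pos: [580.9, -106.2, 121.7]
ee_rot: [0.001, -0.024, 1.0, 0.001]
ft_force: [-1.3, -0.2, -1.0]
grip_width: 14.0
```

```bash
python3 -c "
from h import *
to([580.8,-122.6,60]);rot(91.75)
im,K,W=load('w7.png');T=np.linalg.inv(tool())
d=np.load('pics/w7.png.npz');p=cast(K,W,[[212,160],[304,160]],112.5);print(p,p.mean(0)-[488.6,241,0],np.degrees(np.arctan2(*(p[1]-p[0])[1::-1])))
cam('wrist','w8.png');cam('side','s8.png');
cv2.imwrite('pics/s8c.png',cv2.resize(cv2.imread('pics/s8.png')[180:300,255:385],None,fx=5,fy=5,interpolation=cv2.INTER_CUBIC))"
```

```text
tcp [ 580.9 -106.2  121.7] jawdeg 92.8 z [ 0.0011  0.0012 -1.    ] shift [  0.9 -16.5  61.6] F [-1.34 -0.15 -1.01] w 14.0 t 10.75
turn [0.06 0.07 1.04]
[[443.64572064 210.76090116 112.5       ]
 [442.01674623 268.87896327 112.5       ]] [-45.76876657  -1.18006779 112.5       ] 91.60550654305116
```

View pics/w8.png

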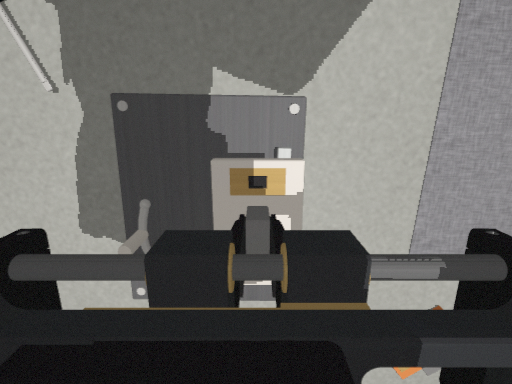

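View pics/s8c.png

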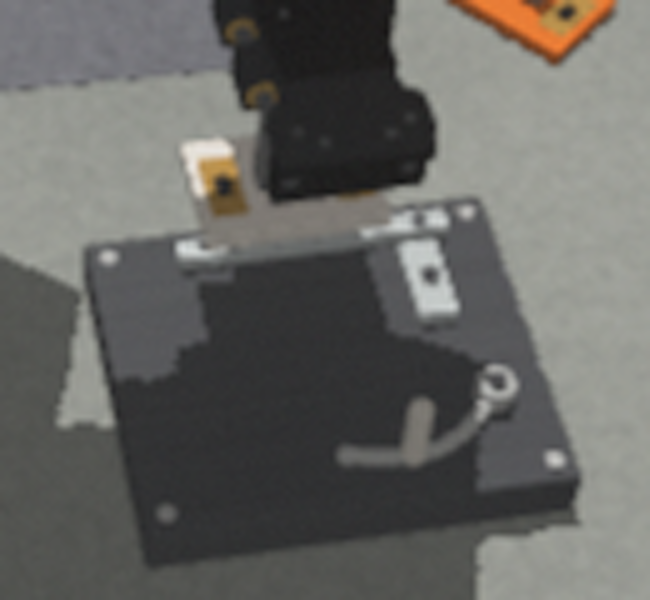

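Call:
{"op": "move_arm", "data": {"rows": [[0,0,-17,0,0,0,1],[0,0,0,0,0,0,0],[0,0,0,30,0,0,0],[0,0,0,20,0,0,0],[0,0,0,10,0,0,0],[0,0,0,0,0,0,0],[0,0,0,0,0,0,0]]}}

```text
time: 11.72
eef_pos: [581.7, -119.2, 61.7]
ee_rot: [0.001, -0.018, 1.0, 0.001]
ft_force: [0.5, 0.1, -1.0]
grip_width: 13.8
```

```bash
python3 -c "
from h import *
to([580.8,-122.6,48]);rot(91.9)
cam('wrist','w9.png');cam('side','s9.png');
cv2.imwrite('pics/s9c.png',cv2.resize(cv2.imread('pics/s9.png')[180:300,255:385],None,fx=5,fy=5,interpolation=cv2.INTER_CUBIC))"
```

```text
tcp [ 581.7 -119.2   61.7] jawdeg 92.1 z [ 0.0021  0.0014 -1.    ] shift [ 1.  -3.4 13.7] F [ 0.54  0.13 -0.95] w 13.8 t 11.72
turn [0.07 0.12 0.18]
```

View pics/w9.png

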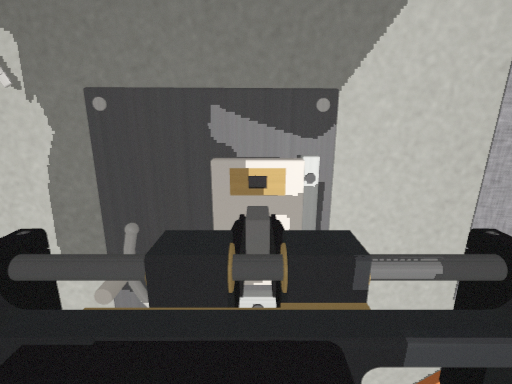

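View pics/s9c.png

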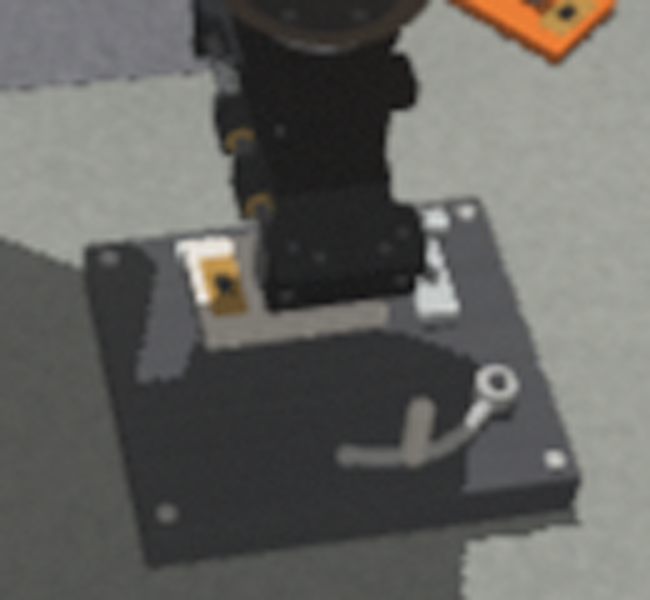

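Run:
```python
from h import *
im,K,W=load("w9.png")
cv2.imwrite("pics/w9c.png",cv2.resize(im[85:235,200:345],None,fx=5,fy=4,interpolation=cv2.INTER_CUBIC))
b=cast(K,W,[[99.5,104],[323,105]],30); print(b)
d=b[1]-b[0]; th=np.arctan2(-d[0],d[1]); print("yaw",th)
```

```text
[[ 504.98899642 -230.33499616   30.        ]
 [ 500.07266252  -77.43199813   30.        ]]
yaw 0.032142212939482113
```

View pics/w9c.png

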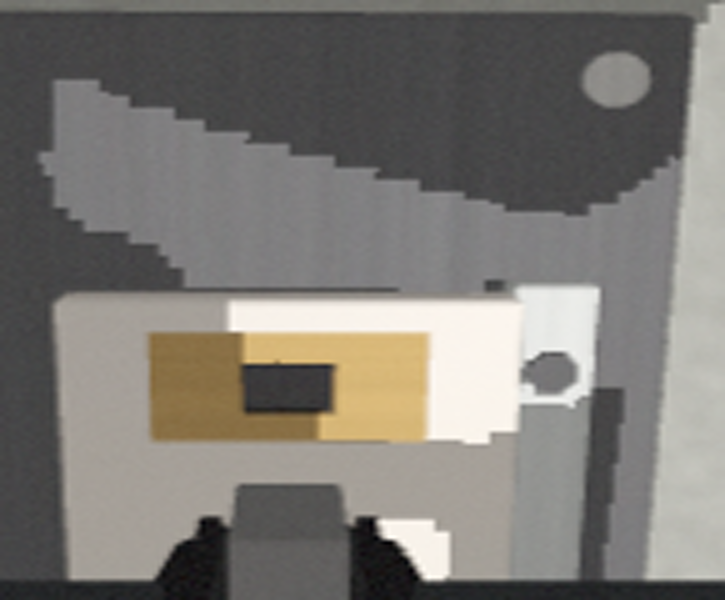

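Run:
```python
from h import *
im,K,W=load("w9.png")
th=.0325;Rm=np.array([[np.cos(th),-np.sin(th)],[np.sin(th),np.cos(th)]]);O=np.array([595.5,-118.4])
st=lambda P:((np.array(P)[:,:2]-O)@Rm).round(1)
print("bar",st(cast(K,W,[[319.6,156.8]],40)))
print("carrier",st(cast(K,W,[[304,159],[211,159.5]],61.7-17.3+10)), "tcp",st([tool()[:3,3]]))
```

```text
bar [[-59.8  41.6]]
carrier [[-60.4  28.6]
 [-59.8 -30.1]] tcp [[-13.9  -0.4]]
```

Call:
{"op": "move_arm", "data": {"rows": [[0,0,-3.5,0,0,0.1,0.2],[0,0,0,0,0,0,0],[0,0,0,7,0,0,0],[0,0,0,3,0,0,0],[0,0,0,0,0,0,0]]}}

```text
time: 12.45
eef_pos: [582.1, -123.2, 51.9]
ee_rot: [0.001, -0.016, 1.0, 0.0]
ft_force: [-0.6, -0.5, -2.5]
grip_width: 14.0
```

```bash
python3 -c "
from h import *
to([580.8,-122.6,47.3]);rot(91.9)"
```

```text
tcp [ 582.1 -123.2   51.9] jawdeg 91.9 z [ 1.8e-03  8.0e-04 -1.0e+00] shift [1.3 0.6 4.6] F [-0.57 -0.49 -2.5 ] w 14.0 t 12.45
turn [ 0.04  0.1  -0.04]
```

Call:
{"op": "move_arm", "data": {"rows": [[0,0,0,2,0,0,0],[0,0,0,1,0,0,0],[0,0,0,0.5,0,0,0],[0,0,0,0,0,0,0]]}}

```text
time: 12.95
eef_pos: [582.1, -123.1, 48.2]
ee_rot: [0.001, -0.016, 1.0, 0.0]
ft_force: [0.8, -0.6, -1.6]
grip_width: 13.9
```

Call:
{"op": "move_arm", "data": {"rows": [[0,0,0,0.7,0,0,0],[0,0,0,0,0,0,0]]}}

```text
time: 13.2
eef_pos: [582.2, -123.2, 47.5]
ee_rot: [0.001, -0.016, 1.0, 0.0]
ft_force: [-0.1, 0.9, -1.3]
grip_width: 14.0
```

Call:
{"op": "move_arm", "data": {"rows": [[0,0,0,0.5,0,0,0],[0,0,0,0,0,0,0]]}}

```text
time: 13.45
eef_pos: [582.3, -123.2, 47.3]
ee_rot: [0.001, -0.016, 1.0, 0.0]
ft_force: [0.1, -0.0, -1.4]
grip_width: 14.0
```

Call:
{"op": "move_arm", "data": {"rows": [[0,0,0,0.5,0,0,0],[0,0,0,0,0,0,0]]}}

```text
time: 13.7
eef_pos: [582.2, -123.2, 47.3]
ee_rot: [0.001, -0.016, 1.0, 0.0]
ft_force: [-0.2, 0.5, -2.4]
grip_width: 13.9
```

Call:
{"op": "move_arm", "data": {"rows": [[0,0,0,1,0,0,0],[0,0,0,0.5,0,0,0],[0,0,0,0.3,0,0,0]]}}

```text
time: 14.08
eef_pos: [582.3, -123.1, 47.3]
ee_rot: [0.002, -0.016, 1.0, 0.0]
ft_force: [-2.0, -0.1, 4.1]
grip_width: 13.6
```

```bash
python3 -c "
from h import *
to([580.8,-122.6,47.3]);rot(91.9)
cam('side','s10.png');
cv2.imwrite('pics/s10c.png',cv2.resize(cv2.imread('pics/s10.png')[180:300,255:385],None,fx=5,fy=5,interpolation=cv2.INTER_CUBIC))"
```

```text
tcp [ 582.3 -123.1   47.3] jawdeg 91.9 z [ 3.2e-03  2.0e-04 -1.0e+00] shift [ 1.5  0.6 -0.1] F [-2.04 -0.15  4.1 ] w 13.6 t 14.07
turn [ 0.01  0.19 -0.03]
```

View pics/s10c.png

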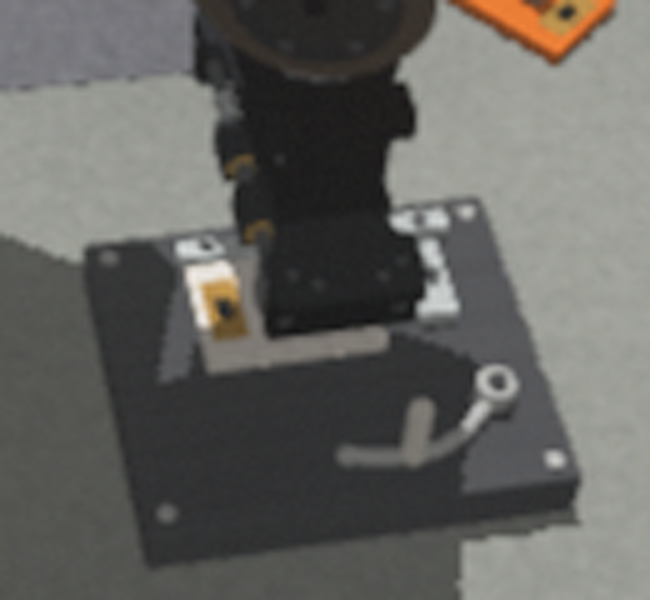

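Call:
{"op": "move_arm", "data": {"rows": [[0,-4,0,0.2,0,0,0],[0,-5,0,0.2,0,0,0],[0,-4,0,0.2,0,0,0],[0,0,0,0.3,0,0,0],[0,0,0,0.3,0,0,0]], "grip_force": 8}}

```text
time: 14.75
eef_pos: [593.5, -122.7, 47.1]
ee_rot: [-0.001, -0.016, 1.0, 0.0]
ft_force: [-3.2, 0.8, 7.2]
grip_width: 14.0
```

```bash
python3 -c "
from h import *
to([600,-122.6,47.3]);rot(91.9)
cam('side','s11.png');cam('wrist','w11.png')
cv2.imwrite('pics/s11c.png',cv2.resize(cv2.imread('pics/s11.png')[180:300,255:385],None,fx=5,fy=5,interpolation=cv2.INTER_CUBIC))
cv2.imwrite('pics/w11c.png',cv2.resize(cv2.imread('pics/w11.png')[85:295,200:345],None,fx=4,fy=2.8,interpolation=cv2.INTER_CUBIC))"
```

```text
tcp [ 593.5 -122.7   47.1] jawdeg 91.9 z [-1.1e-03  8.0e-04 -1.0e+00] shift [-6.5 -0.1 -0.2] F [-3.21  0.83  7.2 ] w 14.0 t 14.75
turn [ 0.05 -0.06 -0.02]
```

View pics/s11c.png

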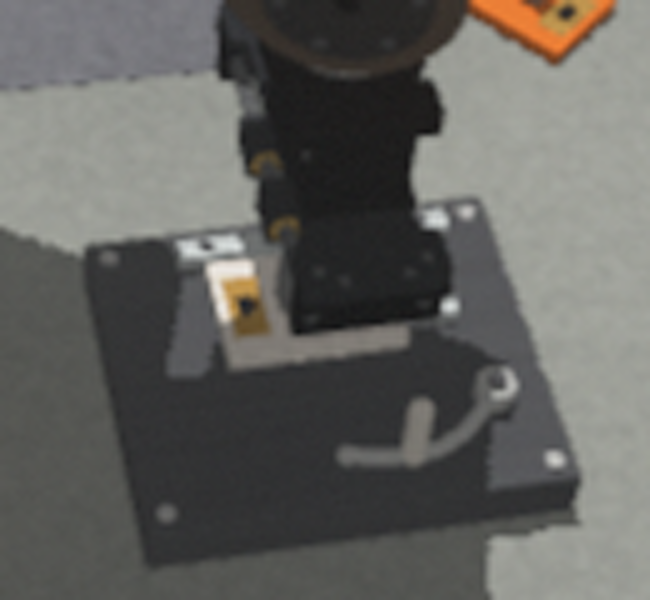

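View pics/w11c.png

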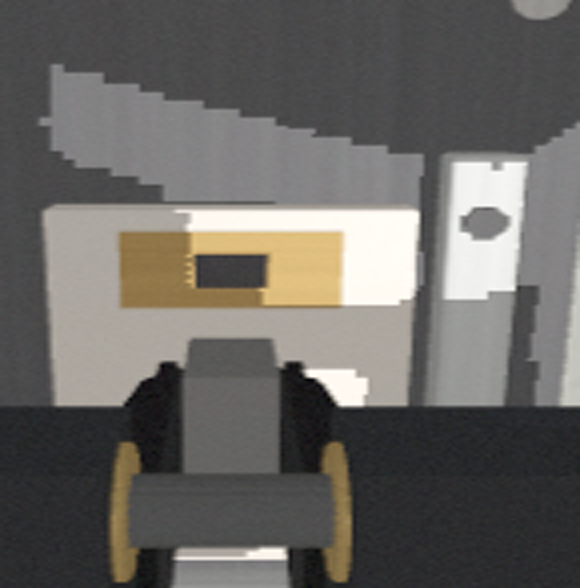

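Call:
{"op": "move_arm", "data": {"rows": [[0,-1,1.5,-0.3,0,0,0],[0,-1,1.5,0,0,0,0],[0,0,0.5,0,0,0,0],[0,0,0,0,0,0,0]]}}

```text
time: 15.35
eef_pos: [595.6, -119.4, 47.1]
ee_rot: [-0.0, -0.016, 1.0, 0.0]
ft_force: [-1.4, -0.1, 2.8]
grip_width: 14.2
```

```bash
python3 -c "
from h import *
to([600,-119,47.3]);rot(91.9)
cam('wrist','w12.png')
cv2.imwrite('pics/w12c.png',cv2.resize(cv2.imread('pics/w12.png')[85:235,200:345],None,fx=5,fy=4,interpolation=cv2.INTER_CUBIC))"
```

```text
tcp [ 595.6 -119.4   47.1] jawdeg 91.9 z [-9.e-04  2.e-04 -1.e+00] shift [-4.4  0.2 -0.2] F [-1.38 -0.11  2.84] w 14.2 t 15.35
turn [ 0.01 -0.05 -0.01]
```

View pics/w12c.png

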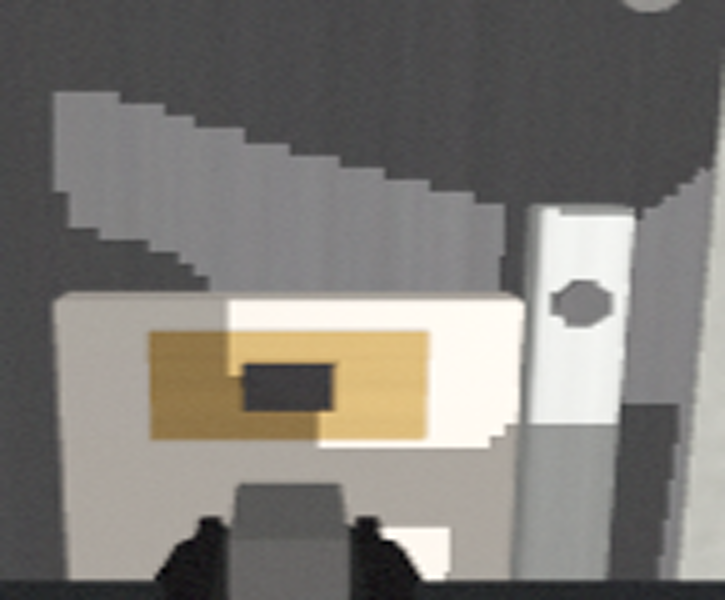

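Call:
{"op": "move_arm", "data": {"rows": [[0,-1,0.8,0,0,0,0],[0,0,0.4,0,0,0,0],[0,0,0.2,0,0,0,0]]}}

```text
time: 15.78
eef_pos: [596.7, -118.2, 47.1]
ee_rot: [-0.0, -0.016, 1.0, -0.0]
ft_force: [-1.9, -3.4, 2.1]
grip_width: 14.2
```

```bash
python3 -c "
from h import *
to([600,-119,47.3]);rot(91.9)"
```

```text
tcp [ 596.7 -118.2   47.1] jawdeg 91.9 z [-8.e-04 -2.e-04 -1.e+00] shift [-3.3 -0.9 -0.2] F [-1.94 -3.38  2.07] w 14.2 t 15.78
turn [-0.01 -0.05 -0.01]
```

Call:
{"op": "move_arm", "data": {"rows": [[0,-1,-0.1,0,0,0,0],[0,-0.7,0,0,0,0,0],[0,-0.5,0,0,0,0,0]]}}

```text
time: 16.15
eef_pos: [597.1, -118.2, 47.1]
ee_rot: [-0.002, -0.016, 1.0, 0.0]
ft_force: [-4.0, -2.8, 4.2]
grip_width: 14.3
```

Call:
{"op": "move_arm", "data": {"rows": [[0,-0.5,0,0,0,0,0],[0,-0.4,0,0,0,0,0]]}}

```text
time: 16.4
eef_pos: [597.0, -118.2, 47.1]
ee_rot: [-0.004, -0.016, 1.0, 0.0]
ft_force: [-3.7, -3.2, 3.6]
grip_width: 14.4
```

Call:
{"op": "move_arm", "data": {"rows": [[0,-1.2,-0.2,0,0,-0.4,0]]}}

```text
time: 16.52
eef_pos: [597.7, -118.2, 47.1]
ee_rot: [-0.001, -0.016, 1.0, 0.001]
ft_force: [-4.8, -0.8, 5.3]
grip_width: 13.9
```

```bash
python3 -c "
from h import *
to([600,-119,47.3]);rot(91.9)
cam('wrist','w13.png');cam('side','s13.png');to([600,-119,47.3])
cv2.imwrite('pics/s13c.png',cv2.resize(cv2.imread('pics/s13.png')[180:300,255:385],None,fx=5,fy=5,interpolation=cv2.INTER_CUBIC))
cv2.imwrite('pics/w13c.png',cv2.resize(cv2.imread('pics/w13.png')[85:335,200:345],None,fx=4,fy=2.4,interpolation=cv2.INTER_CUBIC))"
```

```text
tcp [ 597.7 -118.2   47.1] jawdeg 91.9 z [-0.0012  0.0014 -1.    ] shift [-2.3 -0.9 -0.2] F [-4.83 -0.83  5.27] w 13.9 t 16.52
turn [ 0.08 -0.07 -0.02]
tcp [ 597.8 -118.2   47.1] jawdeg 91.9 z [-0.001   0.0014 -1.    ] shift [-2.2 -0.9 -0.2] F [-5.31 -1.98  4.82] w 14.0 t 16.62
```

View pics/s13c.png

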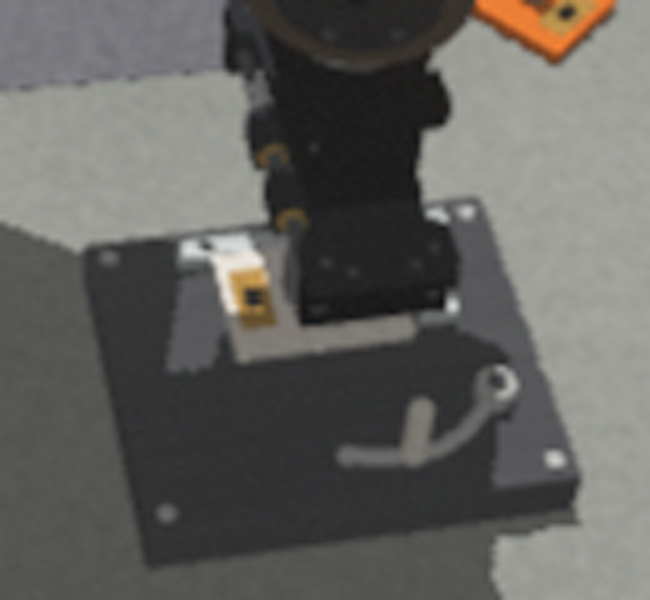

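View pics/w13c.png

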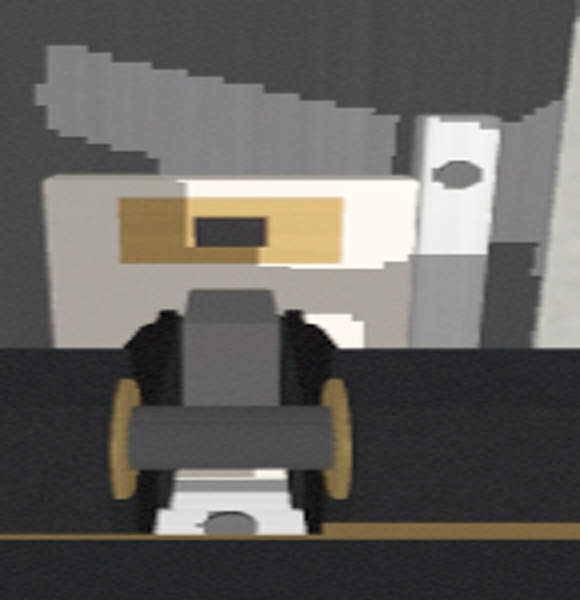

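Run:
```python
from h import *
im,K,W=load("w13.png")
cv2.imwrite("pics/w13d.png",cv2.resize(im[270:312,230:285],None,fx=12,fy=12,interpolation=cv2.INTER_CUBIC))
print(im[275:312,262].tolist())
```

```text
[[77, 75, 77], [76, 77, 77], [74, 77, 77], [77, 76, 77], [77, 79, 78], [103, 108, 111], [157, 165, 170], [157, 164, 171], [165, 173, 179], [202, 209, 214], [137, 139, 138], [139, 142, 140], [136, 140, 138], [137, 139, 139], [151, 154, 151], [201, 203, 203], [220, 222, 221], [218, 220, 220], [216, 219, 218], [218, 221, 220], [223, 226, 225], [222, 224, 224], [218, 221, 220], [214, 217, 217], [176, 179, 179], [108, 107, 106], [101, 101, 101], [116, 115, 118], [116, 117, 119], [119, 118, 120], [116, 116, 118], [117, 117, 120], [103, 114, 121], [65, 104, 124], [56, 84, 101], [41, 38, 35], [42, 41, 36]]
```

View pics/w13d.png

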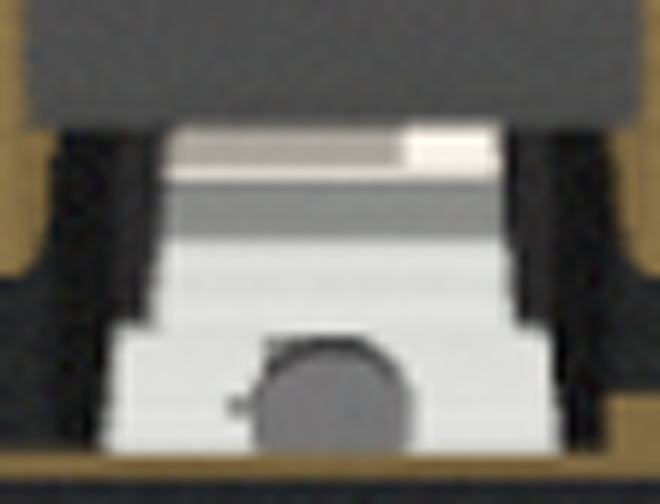

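Run:
```python
from h import *
im,K,W=load("w13.png")
th=.0325;Rm=np.array([[np.cos(th),-np.sin(th)],[np.sin(th),np.cos(th)]]);O=np.array([595.5,-118.4])
st=lambda P:((np.array(P)[:,:2]-O)@Rm).round(1)
for r in(280.5,284.5,289.7,298.5,307): print(r,st(cast(K,W,[[258,r]],40)))
print("far edge",st(cast(K,W,[[211,160],[304.5,160]],40)), im[200,306:330].tolist()[::4])
```

```text
280.5 [[42.2  0.3]]
284.5 [[45.4  0.3]]
289.7 [[49.6  0.3]]
298.5 [[56.8  0.3]]
307 [[63.9  0.4]]
far edge [[-43.6 -29.5]
 [-43.6  29.6]] [[151, 153, 152], [152, 154, 154], [152, 156, 154], [150, 152, 151], [72, 74, 72], [74, 75, 73]]
```

Call:
{"op": "move_arm", "data": {"rows": [[0,-0.5,-0.5,-0.5,0,0,0],[0,-1,0,0,0,0,0],[0,-0.5,0,0,0,0,0],[0,0,0,0,0,0,0]]}}

```text
time: 17.12
eef_pos: [600.3, -118.1, 47.1]
ee_rot: [-0.0, -0.016, 1.0, 0.001]
ft_force: [-2.0, -1.2, 1.4]
grip_width: 14.0
```

```bash
python3 -c "
from h import *
to([600,-119,47.3]);rot(91.9)"
```

```text
tcp [ 600.3 -118.1   47.1] jawdeg 91.9 z [-6.e-04  2.e-03 -1.e+00] shift [ 0.4 -0.9 -0.2] F [-2.02 -1.21  1.43] w 14.0 t 17.12
turn [ 0.11 -0.03 -0.02]
```

Call:
{"op": "move_arm", "data": {"rows": [[0,-0.6,-0.2,0,0.1,0,0],[0,-0.5,0,0,0,0,0]]}}

```text
time: 17.38
eef_pos: [601.4, -118.1, 47.1]
ee_rot: [-0.0, -0.016, 1.0, 0.0]
ft_force: [-1.4, -0.1, 1.0]
grip_width: 13.8
```

Call:
{"op": "move_arm", "data": {"rows": [[0,-0.6,0,0,0,0,0],[0,0,0,0,0,0,0]]}}

```text
time: 17.62
eef_pos: [601.9, -118.1, 47.1]
ee_rot: [-0.001, -0.016, 1.0, 0.0]
ft_force: [-1.5, -0.7, -0.0]
grip_width: 14.0
```

```bash
python3 -c "
from h import *
to([600,-119,47.3]);rot(91.9);im,K,W=cam('wrist','w14.png')
cv2.imwrite('pics/w14d.png',cv2.resize(im[270:312,230:285],None,fx=12,fy=12,interpolation=cv2.INTER_CUBIC))"
```

```text
tcp [ 601.9 -118.1   47.1] jawdeg 91.9 z [-1.1e-03  4.0e-04 -1.0e+00] shift [ 2.  -0.9 -0.2] F [-1.52 -0.72 -0.05] w 14.0 t 17.62
turn [ 0.02 -0.06 -0.01]
```

View pics/w14d.png

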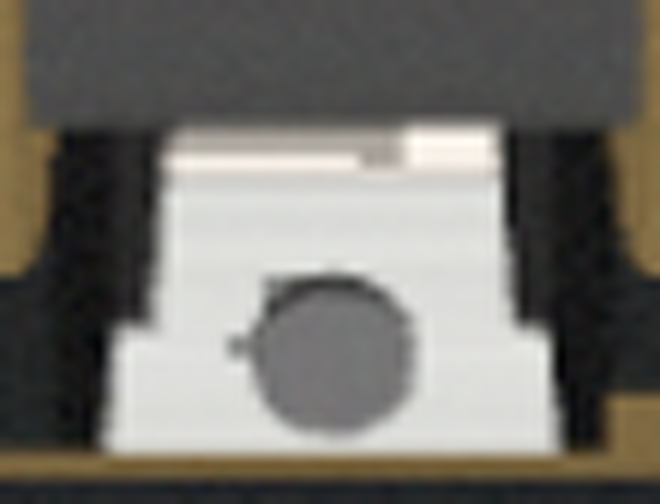

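Call:
{"op": "move_arm", "data": {"rows": [[0,-0.5,0,0,0,0,0],[0,-0.4,0,0,0,0,0]]}}

```text
time: 17.92
eef_pos: [601.9, -118.1, 47.1]
ee_rot: [-0.002, -0.016, 1.0, 0.0]
ft_force: [-5.2, -0.0, 2.4]
grip_width: 14.2
```

Call:
{"op": "move_arm", "data": {"rows": [[0,-0.6,0,0,0,0,0],[0,-0.5,0,0,0,0,0]]}}

```text
time: 18.18
eef_pos: [601.9, -118.1, 47.1]
ee_rot: [-0.003, -0.016, 1.0, 0.001]
ft_force: [-5.9, -1.3, 2.4]
grip_width: 14.4
```

Call:
{"op": "move_arm", "data": {"rows": [[0,-0.5,0,0,0,0,0],[0,-0.5,0,0,0,0,0],[0,-0.5,0,0,0,0,0],[0,-0.5,0,0,0,0,0]]}}

```text
time: 18.68
eef_pos: [601.9, -118.0, 47.1]
ee_rot: [-0.005, -0.016, 1.0, 0.001]
ft_force: [-6.3, -0.5, 3.6]
grip_width: 13.9
```

```bash
python3 -c "
from h import *
to([600,-119,47.3]);rot(91.9);im,K,W=cam('wrist','w15.png')
cv2.imwrite('pics/w15d.png',cv2.resize(im[90:310,190:345],None,fx=4,fy=2.6,interpolation=cv2.INTER_CUBIC))"
```

```text
tcp [ 601.9 -118.    47.1] jawdeg 91.9 z [-0.0099  0.0015 -0.9999] shift [ 2.  -0.9 -0.2] F [-6.29 -0.49  3.57] w 13.9 t 18.68
turn [ 0.1  -0.57 -0.02]
```

View pics/w15d.png

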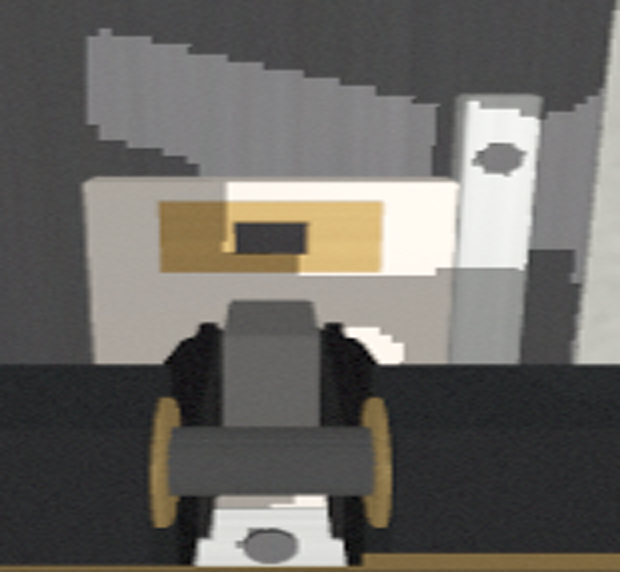

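Call:
{"op": "move_arm", "data": {"rows": [[5,0,0,0,0,0,0],[30,0,0,0,0,0,0],[35,0,0,0,0,0,0],[35,0,0,0,0,0,0],[35,0,0,-15,0,0,0],[35,0,0,-30,0,0,0],[35,0,0,-40,0,0,0],[35,0,0,-20,0,0,0]]}}

```text
time: 19.73
eef_pos: [603.9, -118.2, 157.0]
ee_rot: [-0.004, -0.016, 1.0, 0.001]
ft_force: [0.3, -1.0, -0.8]
grip_width: 33.2
```

```bash
python3 -c "
from h import *
to([622,-217.5,130]);rot(92);im,K,W=cam('wrist','w16.png');cam('side','s16.png')
cv2.imwrite('pics/s16c.png',cv2.resize(cv2.imread('pics/s16.png')[180:300,255:385],None,fx=5,fy=5,interpolation=cv2.INTER_CUBIC))"
```

```text
tcp [ 603.9 -118.2  157. ] jawdeg 91.9 z [-0.0078  0.0013 -1.    ] shift [-15.  -99.9  26.7] F [ 0.27 -0.99 -0.79] w 33.2 t 19.73
turn [ 0.09 -0.45 -0.12]
```

View pics/w16.png

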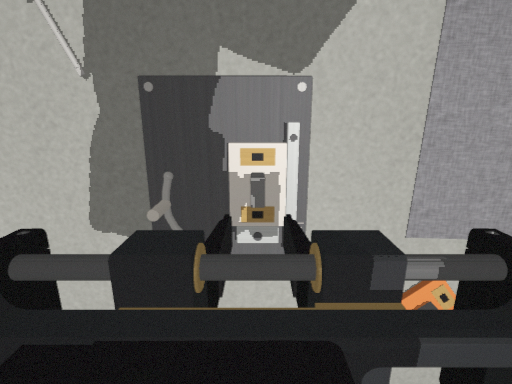

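View pics/s16c.png

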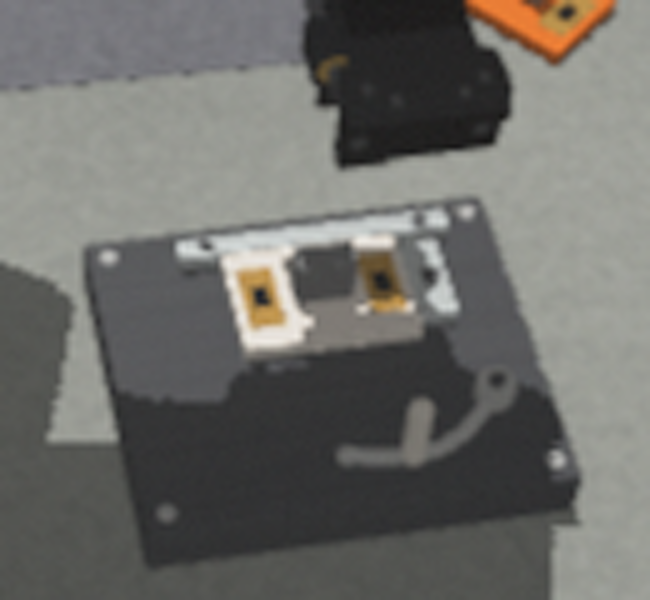

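```bash
python3 -c "
from h import *
im,K,W=load('w16.png')
print(cast(K,W,[[153,215.5]],75))
cv2.imwrite('pics/w16c.png',cv2.resize(im[120:250,220:320],None,fx=6,fy=4.5,interpolation=cv2.INTER_CUBIC))"
```

```text
[[ 624.3053944  -216.44894506   75.        ]]
```

View pics/w16c.png

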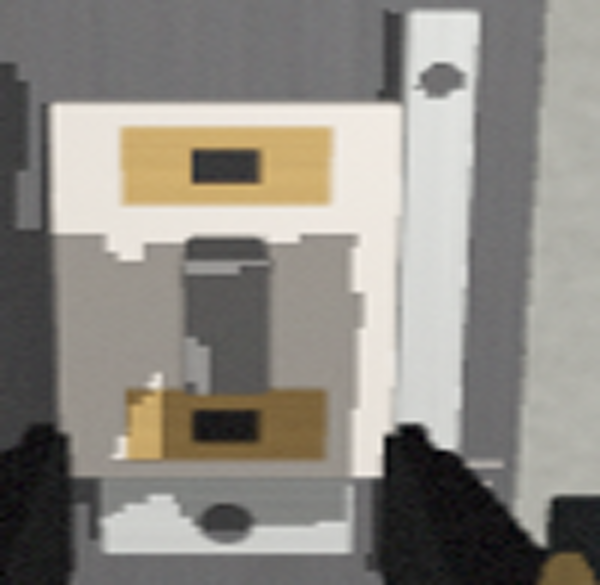

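Call:
{"op": "move_arm", "data": {"rows": [[26,-4,-25,10,0,-0.4,0],[26,-4,-30,0,0,0,0],[26,-4,-25,0,0,0,0],[26,-2,-15,0,0,0,0],[26,0,0,0,0,0,0],[26,0,0,0,0,0,0]]}}

```text
time: 20.58
eef_pos: [621.1, -214.5, 145.0]
ee_rot: [-0.0, -0.017, 1.0, 0.001]
ft_force: [0.3, -0.4, -0.3]
grip_width: 24.8
```

```bash
python3 -c "
from h import *
to([622.3,-217.5,55]);rot(92);im,K,W=cam('wrist','w17.png')"
```

```text
tcp [ 621.1 -214.5  145. ] jawdeg 91.9 z [-9.0e-04  2.5e-03 -1.0e+00] shift [-1.2 -3.3 90. ] F [ 0.34 -0.41 -0.26] w 24.8 t 20.57
turn [ 0.14 -0.04 -0.08]
```

View pics/w17.png

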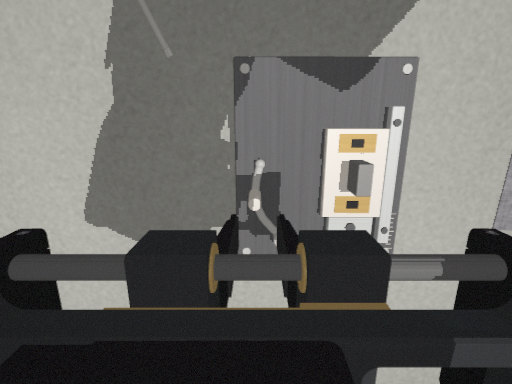

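```bash
python3 -c "
from h import *
im,K,W=load('w17.png')
p=cast(K,W,[[255,204]],75)[0];print(p);to([p[0],p[1],52])"
```

```text
[ 623.8742887  -216.61307564   75.        ]
tcp [ 621.1 -214.4  145.1] jawdeg 91.9 z [-8.0e-04  2.4e-03 -1.0e+00] shift [-2.7 -2.5 93.1] F [-0.13  0.17 -0.67] w 24.7 t 20.62
```

Call:
{"op": "move_arm", "data": {"rows": [[26,-2.7,-2.5,20,0.1,0,0],[26,0,0,20,0,0,0],[26,0,0,10,0,0,0],[26,0,0,0,0,0,0]]}}

```text
time: 21.12
eef_pos: [623.9, -214.8, 91.0]
ee_rot: [-0.001, -0.018, 1.0, 0.001]
ft_force: [0.6, 0.1, -0.1]
grip_width: 24.8
```

```bash
python3 -c "
from h import *
to([623.9,-216.8,52]);rot(92);im,K,W=cam('wrist','w18.png')"
```

```text
tcp [ 623.9 -214.8   91. ] jawdeg 92.1 z [-0.0019  0.0011 -1.    ] shift [-0.  -2.1 39. ] F [ 0.64  0.12 -0.06] w 24.8 t 21.12
turn [ 0.07 -0.11  0.06]
```

View pics/w18.png

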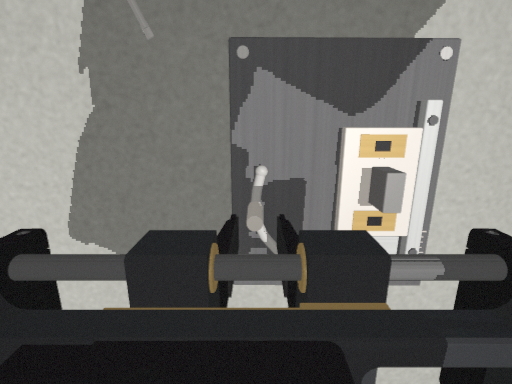

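Call:
{"op": "move_arm", "data": {"rows": [[26,0,-2,0,0,0,0],[26,0,0,15,0,0,0],[26,0,0,15,0,0,0],[26,0,0,5,0,0,0],[26,0,0,0,0,0,0]]}}

```text
time: 21.8
eef_pos: [624.4, -217.2, 54.7]
ee_rot: [-0.0, -0.018, 1.0, 0.0]
ft_force: [0.2, 0.4, 0.1]
grip_width: 24.9
```

```bash
python3 -c "
from h import *
to([623.9,-216.8,52]);rot(92)
T=tool();P=[T[:3,3]]+[np.r_[673+57*np.cos(2.818+t),-186.3+57*np.sin(2.818+t),T[2,3]] for t in np.linspace(.75,.0,9)]
print(np.array(P).round(1)); print((np.diff(P,axis=0)@T[:3,:3]).round(1))"
```

```text
tcp [ 624.4 -217.2   54.7] jawdeg 92.1 z [-3.e-04  3.e-04 -1.e+00] shift [0.5 0.4 2.7] F [0.24 0.4  0.13] w 24.9 t 21.80
turn [ 0.02 -0.01  0.06]
[[ 624.4 -217.2   54.7]
 [ 621.1 -209.9   54.7]
 [ 619.1 -204.9   54.7]
 [ 617.6 -199.8   54.7]
 [ 616.6 -194.5   54.7]
 [ 616.1 -189.2   54.7]
 [ 616.1 -183.9   54.7]
 [ 616.5 -178.6   54.7]
 [ 617.5 -173.3   54.7]
 [ 619.  -168.2   54.7]]
[[ 3.   7.4  0. ]
 [ 1.8  5.   0. ]
 [ 1.3  5.2  0. ]
 [ 0.8  5.3  0. ]
 [ 0.3  5.3  0. ]
 [-0.2  5.3  0. ]
 [-0.7  5.3  0. ]
 [-1.2  5.2  0. ]
 [-1.6  5.1  0. ]]
```

Call:
{"op": "move_arm", "data": {"rows": [[18,0,0,0,0,0,0],[18,3,7,0,0,0,0],[18,2,5,0,0,0,0],[18,1.5,5,0,0,0,0],[18,1,5,0,0,0,0],[18,0,0,0,0,0,0]]}}

```text
time: 22.55
eef_pos: [614.2, -196.4, 55.6]
ee_rot: [-0.001, -0.018, 1.0, -0.002]
ft_force: [0.1, -0.6, -0.1]
grip_width: 17.1
```

```bash
python3 -c "
from h import *
to([616.2,-187,54.7]);to([617.5,-174,54.7]);rot(92)"
```

```text
tcp [ 614.2 -196.4   55.6] jawdeg 92.1 z [-0.0013 -0.0031 -1.    ] shift [-2.4  9.3  0.8] F [ 0.08 -0.56 -0.12] w 17.1 t 22.55
tcp [ 614.2 -196.4   55.6] jawdeg 92.1 z [-0.0013 -0.0031 -1.    ] shift [-4.1 22.3  0.8] F [ 0.08 -0.56 -0.12] w 17.1 t 22.55
turn [-0.17 -0.08  0.07]
```

Call:
{"op": "move_arm", "data": {"rows": [[18,-1,4,0,0,0,0],[18,-1,4,0,0,0,0],[18,0,4,0,0,0,0],[18,0,0,0,0,0,0]]}}

```text
time: 23.05
eef_pos: [616.4, -181.6, 55.8]
ee_rot: [-0.0, -0.018, 1.0, -0.001]
ft_force: [0.7, 5.1, -0.3]
grip_width: 17.4
```

```bash
python3 -c "
from h import *
to([616.7,-177.6,54.7]);rot(92);cam('wrist','w19.png')"
```

```text
tcp [ 616.4 -181.6   55.8] jawdeg 92.1 z [-6.0e-04 -1.3e-03 -1.0e+00] shift [-0.4  4.   1.1] F [ 0.69  5.12 -0.33] w 17.4 t 23.05
turn [-0.08 -0.04  0.08]
```

View pics/w19.png

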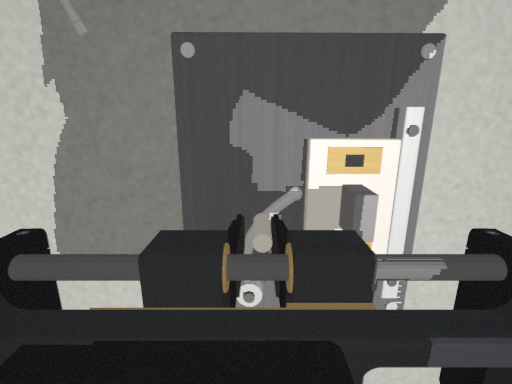

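Call:
{"op": "move_arm", "data": {"rows": [[18,0,1.5,0,0,0,0],[18,0,1,0,0,0,0],[18,0,1,0,0,0,0],[18,0,0,0,0,0,0]]}}

```text
time: 23.6
eef_pos: [617.0, -177.9, 56.0]
ee_rot: [0.0, -0.018, 1.0, -0.001]
ft_force: [-0.1, 0.2, 0.1]
grip_width: 16.9
```

Call:
{"op": "move_arm", "data": {"rows": [[18,0,1,0,0,0,0],[18,0,0,0,0,0,0]]}}

```text
time: 23.85
eef_pos: [616.9, -177.1, 56.0]
ee_rot: [0.0, -0.018, 1.0, -0.001]
ft_force: [-0.0, 0.1, -0.3]
grip_width: 16.7
```

```bash
python3 -c "
from h import *
to([616.7,-177.6,54.7]);rot(92);cam('wrist','w20.png')"
```

```text
tcp [ 616.9 -177.1   56. ] jawdeg 92.1 z [ 9.0e-04 -2.4e-03 -1.0e+00] shift [ 0.2 -0.5  1.3] F [-0.04  0.12 -0.3 ] w 16.7 t 23.85
turn [-0.14  0.04  0.1 ]
```

View pics/w20.png

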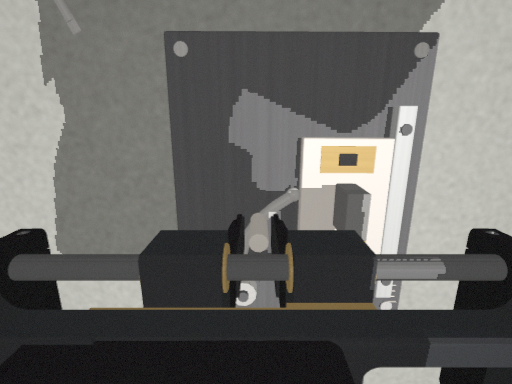

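Call:
{"op": "move_arm", "data": {"rows": [[26,0,0,0,0,0,0],[26,0,0,0,0,0,0],[26,0,0,-15,0,0,0],[26,0,0,-30,0,0,0],[26,0,0,-40,0,0,0],[26,0,0,-20,0,0,0],[26,40,-15,0,0,0,0],[26,-40,15,0,0,0,0]]}}

```text
time: 24.9
eef_pos: [614.4, -177.9, 169.8]
ee_rot: [0.001, -0.017, 1.0, -0.002]
ft_force: [1.1, -0.2, 1.1]
grip_width: 24.6
```

```bash
python3 -c "
from h import *
to([560,-130,170])
im,K,W=cam('wrist','w21.png');s,_,_=cam('side','s21.png')
cv2.imwrite('pics/s21c.png',cv2.resize(s[180:300,255:385],None,fx=5,fy=5,interpolation=cv2.INTER_CUBIC))"
```

```text
tcp [ 614.4 -177.9  169.8] jawdeg 92.0 z [ 0.0015 -0.0033 -1.    ] shift [52.7 49.7 -0.4] F [ 1.14 -0.2   1.13] w 24.6 t 24.90
```

View pics/w21.png

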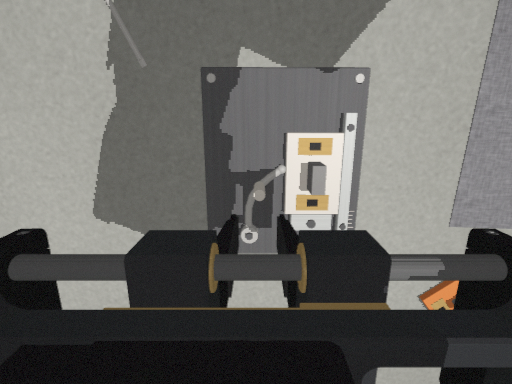

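View pics/s21c.png

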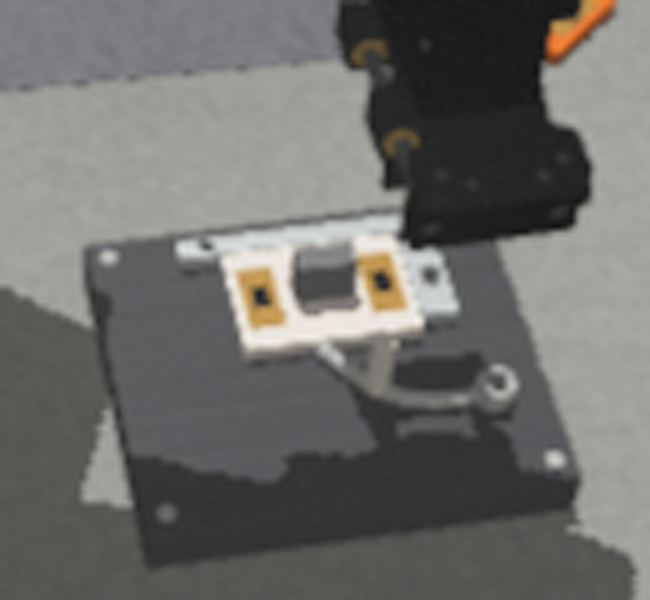

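Run:
```python
from h import *
im,K,W=load("w21.png")
cv2.imwrite("pics/w21c.png",cv2.resize(im[105:240,235:365],None,fx=6,fy=4.4,interpolation=cv2.INTER_CUBIC))
th=.0325;Rm=np.array([[np.cos(th),-np.sin(th)],[np.sin(th),np.cos(th)]]);O=np.array([595.5,-118.4])
st=lambda P:((np.array(P)[:,:2]-O)@Rm).round(1)
print(st(cast(K,W,[[259.5,194]],75)), st(cast(K,W,[[281.5,171]],36)))
p=(cast(K,W,[[259.5,194]],75)[0,:2]-O)@Rm-[75,-70]; print("clip",np.arctan2(p[1],p[0])-2.785)
print("hole",st(cast(K,W,[[311,223.7]],40)))
m=(im.min(2)>150)&(np.abs(im[...,2].astype(int)-im[...,0])>6)
```

```text
[[ 17.3 -58.6]] [[  1.7 -34.4]]
clip 0.16150819601922084
hole [[61.6  0.2]]
```

View pics/w21c.png

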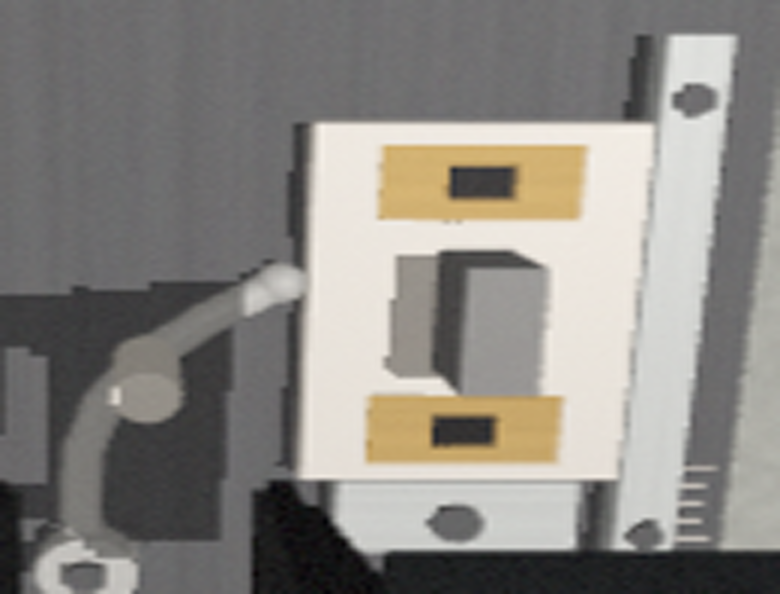

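The zoomed view shows the carrier flush with the fixed edge and the end stop. The arm tip rests on it at about 0.16 rad, and the gripper is clear.

```bash
python3 -c "
from bench import hand_in
print(hand_in())"
```

```text
the job is handed in; nothing more can be done
None
```

I drew the sprung arm back until it stayed by itself, slid the carrier to the end stop and fixed edge, then eased the arm forward to clamp it. The job was handed in after about 25 s of robot time; no verdict is reported.

**Drawing back:** the arm stayed back by itself at about 0.87 rad, with no force on the jaws.

**End stop:** the wrist read 5–6 N during the push, held for about 0.75 s. Sliding friction was roughly 1.5 N of that, so I estimate 4–5 N on the stop. Contact force was not measured directly.

**Friction mistaken for contact:** about 4 mm short of the stop, friction gave a similar force and looked like contact. The wrist camera showed the gap, so I eased the down-force and went on.

**Last checks from the camera:**
- The arm is at about 0.16 rad, with its tip at about the middle of the carrier's long side.
- The carrier shows no visible gap to the fixed edge or the end stop.
- The gripper is about 115 mm clear above the stage, touching nothing.
- None of my moves touched the screwdriver, box or adapter; I did not measure their positions at the end.

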